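Raise the counterweighted barrier and push the tip box into its dock

ROBOT

A 7-joint arm with a two-finger parallel gripper is mounted at the origin on a cart in front of the work surface, level with it; the furniture and walls round the work are solid. World frame = base frame: x ahead of the robot, y to its left, z up, the work surface at z = 0. Lengths are in m, angles in rad, forces in N, time in s.
With the tool pointing down it reaches from about 0.35 to 0.9 m from the base axis. Payload 8.1 kg.
Tool frame: the origin (TCP) lies midway between the tips of the shut fingers; the grasp point (between the pads) lies 19 mm behind it; x points along the fingers, z is the direction in which the jaws open and shut, and the axes are right-handed (so a half turn about x gives the same grasp; the last joint's range is limited). The gripper opens to 92 mm and grips with 3 to 60 N. Pads are 19 mm wide; open, the fingers measure 130 mm over their backs; the gripper's body (75 mm by 190 mm) begins 47 mm behind the grasp point.
Start: joints at [1.136, 0.434, 0.025, 1.573, -0.012, 1.134, -0.075], TCP at [0.204, -0.591, 0.227] pointing down, gripper open.
Joint ranges: [-2.62, 2.62], [-0.44, 2.09], [-1.27, 1.32], [0.08, 2.57], [-1.32, 4.46], [0.12, 2], [-2.74, 2.74]. Speed limits (rad/s): [2.22, 2.22, 3.01, 3.01, 3.14, 3.14, 3.14].

INTERFACE

Orientations are given as a rotation vector (axis times angle).
In Python, from cell import arm, optics, finder gives the robot as it stands.
- The arm moves only by the tool send_rows, never from a script. Its argument "rows" is a list that holds one entry, the list of rows, each a list of 7 numbers: the shift along the tool's x, y, z in mm, then the turn, a rotation vector about the tool's x, y, z in degrees, then the opening in per cent of the stroke, from 0 (shut) to 100 (fully open). A call has exactly 8 rows; each row is the pose to reach, as a shift and turn from the pose commanded when the call began, along the tool's axes at that moment; what a row does not reach only later rows make up. A row lasts 1/10 s, in which the tool goes at most 50 mm and 8.59 degrees, less where a joint would pass 70% of its speed; a pose out of reach is approached as far as the arm can. A call with a gripper value outside its range is refused whole. The fingers move at their own pace and stop on an object; "grip_force" is the grip in N (left out, the last holds). Time passes only in rows, so rows that repeat a pose let the fingers close, or fill a call up. It gives the time, the measured TCP pose, the force and the opening at its end, in the units of the state.
- arm.observe(): the state, without advancing time (a new reading comes with each control period).
- optics.get_image(name): name is "scene" or "top" or "wrist"; returns (picture, depth): 400x640x3 uint8, red, green, blue; 400x640 float32, m along the optical axis (not along the pixel's ray), 0 where there is no reading.
- optics.get_calibration(name): a dict with "camera_matrix" (3x3 intrinsics, pixels), "D" ([k1, k2, p1, p2, k3] as OpenCV has them; the pictures are not rectified), "position" and "orientation" of the camera in the world; the wrist camera has in their place "T_tool_cam" (4x4, takes a point from camera to tool coordinates, whose origin is the TCP and whose axes are the tool frame's). Camera axes: x right, y up, looking along -z (the intrinsics and any distortion apply to the point x, -y, -z); pixel columns grow to the right and rows downward; lengths in m; the calibration is good to about 2 mm. A picture is of the moment at which its call begins: read the wrist's pose just before it. get_calibration takes no time and is no camera call.
- arm.sign_off(): hands the job in, once; it reports no verdict.
Trained networks look in the newest picture that a camera, given by its name, has taken for a name from the list of things; names that differ only in an ending like _2 or _b are one class to them, and where a whole thing is asked for, a point or a joint stands for the part that bears it (a point fixed in the world has none). Each returns a list of dicts, best first, with "confidence" (0 to 1); they miss things now and then, are a little off and sometimes report something else, mostly with a low value. They report only what shows in the picture. A call takes as long as a camera call.
- finder.search_frame(camera, thing): "bbox" ([left, top, width, height] in pixels, round what is visible of it).
- finder.regions_of(camera, thing): "region" (400x640 bool, what is visible of it) and "bbox" ([left, top, width, height] in pixels, round what is visible of it).
- finder.place_of(camera, thing): "xy" ([column, row] in pixels: a listed point, or the origin of a listed thing).
The state is a dict: "clock": time; "joints": joint angles; "dq": joint speeds; "joint_efforts": joint torques, N m; "position": TCP position; "ee_rot": TCP orientation; "force": force on the tool from outside, world axes, zero at the start; "ft_torque": the same for the moment, N m; "width": opening from 0.0 (shut) to 1.0 (fully open).
Only numpy, scipy, OpenCV 4.12 (cv2) and the standard library are available. Lean on these libraries where they do the work, as an engineer would, in place of code of your own. Each camera call takes 0.05 s, during which the arm holds its last target.

TASK

Push the red-and-white barrier arm of the loading dock up past its balance point so that it stays raised by its counterweight, then push the pipette tip box along the deck under the raised arm until it is fully home against the back stop. Only push: do not lift or tip the box. Leave the bottles, beaker, calculator and marker where they stand.

Things in the scene. Friction and masses are not known exactly. Their poses are not given: they have to be found in the camera images.
- dock: Fixed loading dock: grey deck 208 deep (x) x 150 wide (y) x 25 mm thick. Origin on the worktop under the lane's middle; x runs along the lane from the open front (edge x=-0.108) to the back stop (face x=0.087, top z=0.050), y to the barrier's post, z up. Guide rails: inner faces y=-0.059 and 0.059, top z=0.038. Steel post at x=-0.012, y=0.110, 104 mm high.
- barrier (a joint): Barrier angle (rad). 0: level across the lane, on its stop; grows as the free end goes up; 1.5: almost upright, on its upper stop. The axis is the dock's x through barrier_pivot. Below the balance point (about 0.83) it falls back to 0 by itself; above, it swings on to 1.5 by itself and stays. About 1 N at the free end moves it. Light damping.
- barrier_pivot (a point): On the hinge axis and the arm's centre line, at dock x=-0.012, y=0.110, z=0.088. The counterweight, a dark steel disc 44 mm across on a short stalk, stands above the pivot and swings towards dock +y as the arm rises, reaching at most 75 mm from the pivot.
- barrier_tip (a point): Free end of the barrier: round red-and-white bar 14 mm thick with a 21 mm orange ball at its end; this point is the ball's centre, on the bar's centre line 232 mm from the pivot. Level: dock x=-0.012, y=-0.122, z=0.088, the last 47 mm beyond the deck's side (y=-0.075) over bare worktop, so fingers fit under it. Raised: about 0.32 m above the worktop.
- tip_box: Closed pipette tip box, teal with clear lid, 66 mm along the lane (from 34 mm in front of its origin to 32 mm behind), 110 wide, 72 high, 0.16 kg, loose. Origin: centre of underside; its x is the dock's x. Waits on the deck before the barrier, 4 mm free to each rail. Home: origin at dock x=0.055. The level barrier (underside z=0.081) blocks it (top z=0.097).
- bay (a point): Where the tip box's origin is when fully home: on the deck, dock x=0.055, y=0, z=0.025 (blue mark on the deck).
- amber_bottle: Bystander: brown bottle with white cap, 52 mm thick, 105 mm high, standing behind the barrier post beside the deck at about dock x = 0.07, y = 0.11. Origin at the centre of its underside.
- white_bottle: Bystander: white bottle with yellow cap, 62 mm thick, 140 mm high. Origin at the centre of its underside.
- beaker: Bystander: clear beaker, 80 mm wide, 98 mm high. Origin at the centre of its underside.
- calculator: Bystander: dark desk calculator lying flat, 120x74x15 mm. Origin at the centre of its underside.
- marker: Bystander: white and blue felt marker lying flat, 126 mm long, 14 mm thick. Origin at the centre of its underside.

How it is judged:
On the way, in this order (a step that is already met when the one before it is completed fails the run):
1. the barrier arm is raised past its balance point, near its upper stop, while the tip box still waits in front of it (value of joint barrier above 1.35 rad and x of tip_box in the frame of dock below -0.04 m), for 0.3 s.
2. the tip box is fully home against the back stop (x of tip_box in the frame of dock above 0.051 m and z of tip_box in the frame of dock below 0.03 m), for 0.2 s.
At the end, for the whole second after the job is handed in: The barrier arm stays raised by itself (joint over 1.35 rad); the tip box rests flat on the deck, home against the back stop to within 4 mm (origin at dock x over 0.051) (all of step 2 and value of joint barrier above 1.35 rad and linear speed of tip_box below 0.01 m/s and angle between tip_box's own z axis and vertical below 0.05 rad); the robot touches nothing.
It fails at once if the tip box is lifted more than 15 mm off the deck or tipped by more than 0.3 rad (z of tip_box in the frame of dock above 0.04 m or angle between tip_box's own z axis and vertical above 0.3 rad).
It fails at once if a bottle, the beaker, the calculator or the marker is moved more than 20 mm (distance of any of amber_bottle, white_bottle, beaker, calculator, marker from where it was at the start of the episode above 0.02 m).
It also fails if it takes over 61 s, if anything falls off the work surface, if the arm or the gripper's body presses on something with over 40 N, if the wrist force passes 120 N, or if a joint passes its speed limit or range.

## Working session

There is one attempt and no reset: what is moved stays moved. The work goes in short steps, Python scripts to look and compute and a tool call to move; the robot and the scene stay as the last step left them, time stands still between calls to the robot, and variables do not carry over. Pictures are saved under pics/ and viewed, and the job is handed in when it is done.

Besides the shell and the picture viewer there is one more tool, called after ">>>" as name([rows], argument=value, ...), one row to a line, values as JSON. send_rows: Moves the arm, as the interface text tells. Its arguments: {"type":"object","properties":{"rows":{"type":"array"},"grip_force":{"type":"number"}},"required":["rows"]}

```bash
ls; mkdir -p pics; python3 - <<'E'
from cell import arm, optics, finder
import cv2, numpy as np
print(arm.observe())
for n in ["scene","top","wrist"]:
    p,d=optics.get_image(n); cv2.imwrite(f"pics/{n}0.png",p[:,:,::-1]); np.save(f"pics/{n}0d.npy",d)
    print(n,optics.get_calibration(n))
    for t in ["dock","tip_box","barrier_pivot","barrier_tip","bay"]:
        if n!="wrist":
            try: print(t,finder.place_of(n,t)[:2])
            except Exception as e: print(t,e)
E
```

```text
pics
{'clock': 0.0, 'joints': array([ 1.13641969,  0.43524868,  0.02497813,  1.57410272, -0.01160222,
        1.13397152, -0.0750824 ]), 'dq': array([ 6.42934302e-04, -1.37416243e-03,  2.31063236e-04,  8.73544214e-05,
        6.69187138e-04, -5.02672300e-04,  1.04396639e-03]), 'joint_efforts': array([-3.92170041e-04, -6.67853093e+01,  9.84536223e-01, -3.14459431e+01,
       -6.05199533e-02,  4.28507896e-02,  1.35092664e-04]), 'position': array([ 0.20335565, -0.59045551,  0.22592688]), 'ee_rot': array([ 0.96231256,  1.3494703 , -0.96098955]), 'force': array([ 0.46285835, -0.12905438, -0.84851547]), 'ft_torque': array([-0.05408242, -0.06622417,  0.00029052]), 'width': 0.9979017527865605}
scene {'camera_matrix': array([[379.44764492,   0.        , 314.90283   ],
       [  0.        , 379.44764492, 201.1905436 ],
       [  0.        ,   0.        ,   1.        ]]), 'D': array([0.01755211, 0.        , 0.        , 0.        , 0.        ]), 'position': array([ 0.10878808, -0.48184641,  0.66287866]), 'orientation': array([ 0.82611942, -0.26878218, -0.61094225])}
dock [{'xy': [257.8, 190.2], 
[... 799 characters left out ...]
 [286.4, 203.5], 'confidence': 0.58}]
bay [{'xy': [244.9, 203.6], 'confidence': 0.81}]
wrist {'camera_matrix': array([[300.60466133,   0.        , 324.17077412],
       [  0.        , 300.60466133, 199.75678713],
       [  0.        ,   0.        ,   1.        ]]), 'D': array([-0.00553344,  0.        ,  0.        ,  0.        ,  0.        ]), 'T_tool_cam': array([[ 1.08967644e-04,  3.06149055e-01, -9.51983584e-01,
        -1.56673077e-01],
       [ 5.66561238e-04,  9.51983418e-01,  3.06149067e-01,
         8.27059148e-02],
       [ 9.99999834e-01, -5.72717340e-04, -6.97167971e-05,
         6.40656091e-04],
       [ 0.00000000e+00,  0.00000000e+00,  0.00000000e+00,
         1.00000000e+00]])}
```

View images.

View pics/scene0.png

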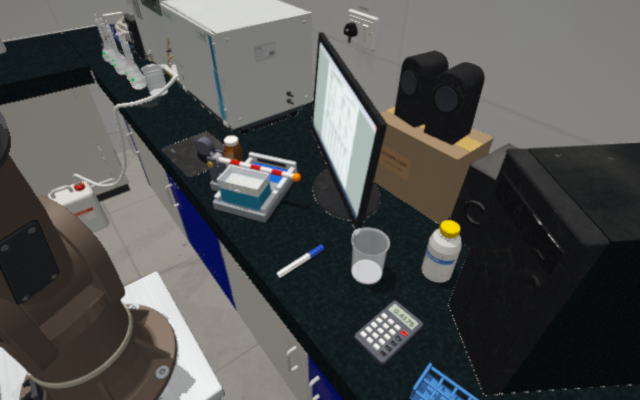

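View pics/top0.png

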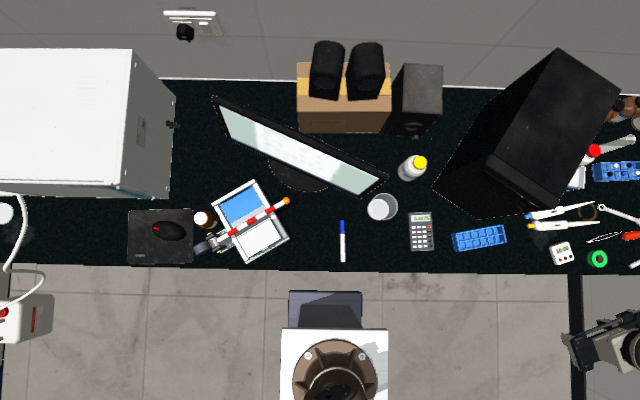

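View pics/wrist0.png

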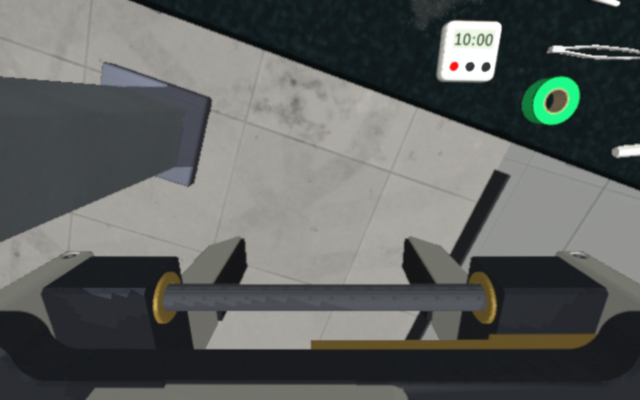

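```bash
cat > h.py <<'E'
import numpy as np, cv2
from scipy.spatial.transform import Rotation as R
from cell import arm, optics, finder
def campose(n,st=None):
    c=optics.get_calibration(n)
    if n=="wrist":
        T=np.eye(4);T[:3,:3]=R.from_rotvec(st["ee_rot"]).as_matrix();T[:3,3]=st["position"]
        return c,T@c["T_tool_cam"]
    T=np.eye(4);T[:3,:3]=R.from_rotvec(c["orientation"]).as_matrix();T[:3,3]=c["position"]
    return c,T
def unproj(n,uv,depth,st=None):
    c,T=campose(n,st); uv=np.asarray(uv,float).reshape(-1,1,2)
    xy=cv2.undistortPoints(uv,c["camera_matrix"],c["D"])[:,0]
    d=np.asarray(depth).reshape(-1)
    P=np.c_[xy[:,0]*d,-xy[:,1]*d,-d]
    return P@T[:3,:3].T+T[:3,3]
def onplane(n,uv,z,st=None):
    a=unproj(n,uv,np.ones(len(np.reshape(uv,(-1,2)))),st);o=campose(n,st)[1][:3,3]
    v=a-o; return o+v*((z-o[2])/v[:,2])[:,None]
def proj(n,P,st=None):
    c,T=campose(n,st); q=(np.atleast_2d(P)-T[:3,3])@T[:3,:3]; q=q*[1,-1,-1]
    return cv2.projectPoints(q,np.zeros(3),np.zeros(3),c["camera_matrix"],c["D"])[0][:,0]
def cloud(n,d,st=None):
    v,u=np.mgrid[0:400,0:640]
    return unproj(n,np.c_[u.ravel(),v.ravel()],d.ravel(),st).reshape(400,640,3)
E
python3 - <<'E'
from h import *
p=cv2.imread("pics/top0.png");d=np.load("pics/top0d.npy")
cv2.imwrite("pics/top0c.png",cv2.resize(p[160:280,170:330],None,fx=5,fy=5,interpolation=cv2.INTER_CUBIC))
p=cv2.imread("pics/scene0.png")
cv2.imwrite("pics/scene0c.png",cv2.resize(p[120:230,180:320],None,fx=5,fy=5,interpolation=cv2.INTER_CUBIC))
for t,z in [("dock",0),("tip_box",.025),("barrier_pivot",.088),("barrier_tip",.088),("bay",.025)]:
  pass
for t,uv,z in [("dock",(253.1,218.5),0),("box",(262,238.2),.025),("piv",(216.3,243.8),.088),("tip",(286.4,203.5),.088),("bay",(244.9,203.6),.025)]:
  print(t,onplane("top",[uv],z)[0].round(3))
print(np.isfinite(d).all(),d[222,250])
C=cloud("top",d)
for uv in [(286,201),(265,240),(240,205),(220,242),(300,240),(340,240)]: print(uv,C[uv[1],uv[0]].round(3))
E
```

```text
dock [0.475 0.255 0.   ]
box [0.416 0.223 0.025]
piv [0.397 0.341 0.088]
tip [0.515 0.149 0.088]
bay [0.518 0.278 0.025]
True 1.0319839
(286, 201) [0.521 0.15  0.095]
(265, 240) [0.411 0.205 0.096]
(240, 205) [0.514 0.292 0.023]
(220, 242) [0.402 0.347 0.024]
(300, 240) [ 0.413  0.111 -0.   ]
(340, 240) [ 0.416 -0.011 -0.004]
```

View pics/top0c.png

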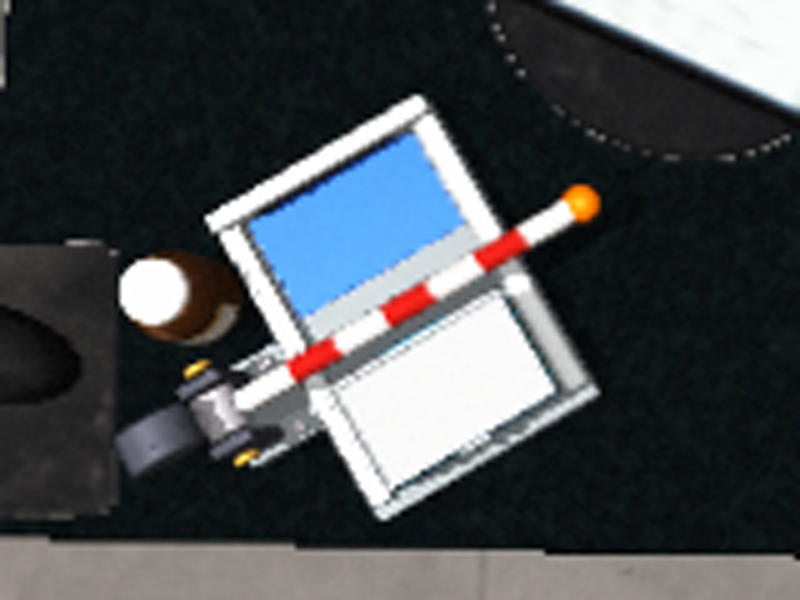

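View pics/scene0c.png

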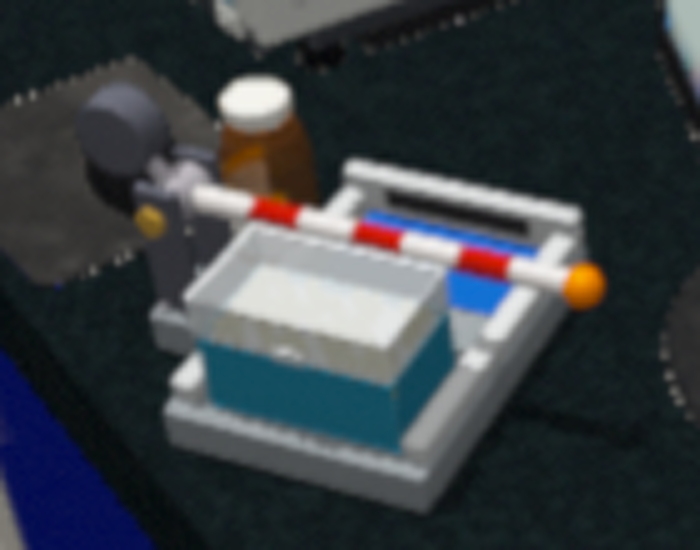

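```bash
cat >> h.py <<'E'
def dockT(x,y,th):
    T=np.eye(4);T[:3,:3]=R.from_rotvec([0,0,th]).as_matrix();T[:3,3]=[x,y,0];return T
E
python3 - <<'E'
from h import *
from scipy.optimize import least_squares
cr=np.array([(582,203),(598,392),(383,519),(419,97),(206,219)],float)
uv=(cr+.5)/5-.5+[170,160]
D=np.array([(-.012,-.122,.088),(-.108,-.075,.025),(-.108,.075,.025),(.100,-.075,.05),(.100,.075,.05)])
def f(p):
    T=dockT(*p); return (proj("top",D@T[:3,:3].T+T[:3,3])-uv).ravel()
r=least_squares(f,[.46,.25,.55]); print(r.x,np.degrees(r.x[2]),r.fun.reshape(-1,2).round(2))
T=dockT(*r.x)
# scene check overlay
p=cv2.imread("pics/scene0.png"); S=5
big=cv2.resize(p[120:230,180:320],None,fx=S,fy=S,interpolation=cv2.INTER_CUBIC)
D2=np.array([(-.012,-.122,.088),(-.108,-.075,.025),(-.108,.075,.025),(.1,-.075,.05),(.1,.075,.05),(-.012,.11,.088),(-.108,-.075,0)])
for q in proj("scene",D2@T[:3,:3].T+T[:3,3]):
    c=((q-[180,120]+.5)*S-.5).astype(int); cv2.drawMarker(big,tuple(int(i) for i in c),(0,255,0),0,15,2)
cv2.imwrite("pics/ov.png",big)
# box cloud in dock frame
for n in ["top","scene"]:
    C=cloud(n,np.load(f"pics/{n}0d.npy"));Q=((C-T[:3,3])@T[:3,:3])
    m=(abs(Q[...,1])<.07)&(Q[...,0]>-.12)&(Q[...,0]<-.015)&(Q[...,2]>.06)&(Q[...,2]<.11)
    print(n,m.sum(),np.percentile(Q[m],[1,5,50,95,99],axis=0).round(4).tolist())
    for t in [("white_bottle",.07),("beaker",.05),("calculator",.0),("marker",.0),("amber_bottle",.05)]:
        pl=finder.place_of(n,t[0]); 
        if pl: w=onplane(n,[pl[0]["xy"]],0)[0]; print(t[0],pl[0]["confidence"],w.round(3),((w-T[:3,3])@T[:3,:3]).round(3))
E
```

```text
[0.46914022 0.26032996 0.56031616] 32.103750997612394 [[ 0.06  0.06]
 [ 0.89  0.37]
 [-0.11  1.21]
 [ 0.55 -1.59]
 [-1.37 -0.13]]
top 1077 [[-0.0959, -0.0568, 0.0696], [-0.0942, -0.0535, 0.088], [-0.0612, -0.0021, 0.0956], [-0.0179, 0.0488, 0.0986], [-0.0158, 0.0533, 0.1]]
white_bottle 0.78 [ 0.645 -0.218  0.   ] [-0.105 -0.499  0.   ]
beaker 0.7 [ 0.51  -0.123  0.   ] [-0.169 -0.346  0.   ]
calculator 0.85 [ 0.448 -0.262  0.   ] [-0.296 -0.431  0.   ]
marker 0.51 [ 0.42  -0.014  0.   ] [-0.187 -0.206  0.   ]
amber_bottle 0.93 [0.463 0.391 0.   ] [0.065 0.114 0.   ]
scene 1508 [[-0.1012, -0.0619, 0.061], [-0.1002, -0.0555, 0.0646], [-0.075, -0.0085, 0.0938], [-0.0189, 0.0495, 0.0968], [-0.016, 0.0589, 0.0976]]
white_bottle 0.63 [ 0.63  -0.218  0.   ] [-0.118 -0.491  0.   ]
beaker 0.89 [ 0.505 -0.132  0.   ] [-0.178 -0.351  0.   ]
calculator 0.62 [0.432 0.253 0.   ] [-0.036  0.014  0.   ]
marker 0.83 [ 0.418 -0.024  0.   ] [-0.194 -0.213  0.   ]
amber_bottle 0.6 [0.473 0.388 0.   ] [0.072 0.106 0.   ]
```

View pics/ov.png

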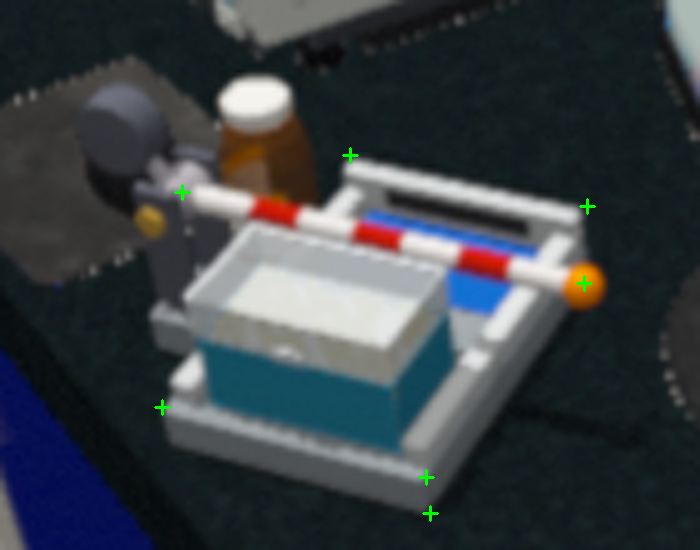

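```bash
cat >> h.py <<'E'
DT=dockT(.4691,.2603,.5603)
def todock(P): return (np.atleast_2d(P)-DT[:3,3])@DT[:3,:3]
def toworld(P): return np.atleast_2d(P)@DT[:3,:3].T+DT[:3,3]
E
python3 - <<'E'
from h import *
for n in ["top","scene"]:
    C=cloud(n,np.load(f"pics/{n}0d.npy")); d=np.load(f"pics/{n}0d.npy")
    m=(d>0)&(C[...,2]>.12)&(C[...,0]>.25)&(C[...,0]<.8)&(abs(C[...,1]-.1)<.4)
    P=C[m]
    if n=="scene": P=P[(P[:,0]>.4)]
    # lowest-x per y bin
    for y0 in np.arange(-.3,.5,.05):
        k=(P[:,1]>=y0)&(P[:,1]<y0+.05)
        if k.any():
            q=P[k]; i=np.argsort(q[:,0])[:1]; print(n,round(y0,2),k.sum(),q[i].round(3).tolist(),"zmax",q[:,2].max().round(3))
s=arm.observe();print(s["clock"]);M=R.from_rotvec(s["ee_rot"]).as_matrix();print(M.round(3))
E
```

```text
top -0.3 706 [[0.569, -0.299, 0.336]] zmax 0.379
top -0.25 705 [[0.615, -0.217, 0.13]] zmax 0.206
top -0.2 622 [[0.625, -0.199, 0.135]] zmax 0.207
top -0.15 225 [[0.754, -0.115, 0.181]] zmax 0.199
top -0.1 1243 [[0.54, -0.068, 0.122]] zmax 0.354
top -0.05 1727 [[0.55, -0.049, 0.123]] zmax 0.353
top -0.0 1594 [[0.571, 0.002, 0.126]] zmax 0.353
top 0.05 1730 [[0.591, 0.052, 0.128]] zmax 0.354
top 0.1 972 [[0.612, 0.101, 0.132]] zmax 0.354
top 0.15 730 [[0.633, 0.151, 0.143]] zmax 0.356
top 0.2 730 [[0.655, 0.202, 0.13]] zmax 0.36
top 0.25 719 [[0.676, 0.254, 0.121]] zmax 0.363
top 0.3 156 [[0.388, 0.35, 0.121]] zmax 0.361
top 0.35 162 [[0.366, 0.382, 0.127]] zmax 0.147
top 0.45 5127 [[0.522, 0.499, 0.131]] zmax 0.353
scene -0.3 649 [[0.568, -0.299, 0.339]] zmax 0.377
scene -0.25 735 [[0.612, -0.222, 0.121]] zmax 0.202
scene -0.2 922 [[0.74, -0.197, 0.128]] zmax 0.203
scene -0.15 752 [[0.75, -0.102, 0.15]] zmax 0.196
scene -0.1 3342 [[0.535, -0.072, 0.12]] zmax 0.352
scene -0.05 2770 [[0.546, -0.049, 0.129]] zmax 0.352
scene -0.0 2857 [[0.567, 0.004, 0.121]] zmax 0.352
scene 0.05 1996 [[0.588, 0.05, 0.14]] zmax 0.352
scene 0.1 840 [[0.61, 0.102, 0.13]] zmax 0.352
scene 0.15 694 [[0.63, 0.15, 0.123]] zmax 0.355
scene 0.2 619 [[0.651, 0.203, 0.131]] zmax 0.358
scene 0.25 593 [[0.672, 0.251, 0.139]] zmax 0.361
scene 0.3 140 [[0.692, 0.305, 0.155]] zmax 0.341
scene 0.35 7 [[0.401, 0.36, 0.131]] zmax 0.134
scene 0.45 6726 [[0.517, 0.493, 0.124]] zmax 0.35
1.15
[[-0.     0.945  0.326]
 [-0.     0.326 -0.945]
 [-1.    -0.     0.   ]]
```

```bash
cat >> h.py <<'E'
def toolR(phi,yaw=None):
    """tool pitched phi deg below horizontal, heading yaw (deg world)"""
    yaw=np.degrees(.5603) if yaw is None else yaw
    f=np.radians(phi); c,s=np.cos(f),np.sin(f)
    A=np.array([[c,0,s],[0,1,0],[-s,0,c]])  # cols x,y,z
    return R.from_euler("z",yaw,degrees=True).as_matrix()@A
def rel(p,Rt,st=None):
    st=st or arm.observe(); Rc=R.from_rotvec(st["ee_rot"]).as_matrix()
    sh=Rc.T@(np.asarray(p)-st["position"])*1000; rv=np.degrees(R.from_matrix(Rc.T@Rt).as_rotvec())
    print("shift",sh.round(1),"norm",np.linalg.norm(sh).round(0),"rot",rv.round(2),"|",np.linalg.norm(rv).round(1))
    return sh,rv
def where():
    s=arm.observe();Rc=R.from_rotvec(s["ee_rot"]).as_matrix()
    print("t",s["clock"],"pos",s["position"].round(4),"dock",todock(s["position"])[0].round(4),"q",s["joints"].round(2),"F",s["force"].round(1),"w",round(s["width"],3))
    print("toolx in dock",(Rc[:,0]@DT[:3,:3]).round(3),"tooly",(Rc[:,1]@DT[:3,:3]).round(3)); return s
E
python3 - <<'E'
from h import *
where(); rel([.40,-.27,.33],toolR(90,-28))
E
```

```text
t 1.15 pos [ 0.2036 -0.5909  0.2267] dock [-0.6773 -0.58    0.2267] q [ 1.14  0.43  0.03  1.57 -0.01  1.13 -0.08] F [0.9 0.3 0.7] w 0.998
toolx in dock [-0. -0. -1.] tooly [ 0.974 -0.227 -0.   ]
shift [-103.3  290.2 -239.5] norm 390.0 rot [-42.99   0.     0.  ] | 43.0
```

>>> send_rows([
  [[-20,36,-30,-5,0,0,0],[-40,72,-60,-11,0,0,0],[-60,108,-90,-16,0,0,0],[-75,145,-120,-21,0,0,0],[-90,181,-150,-27,0,0,0],[-100,217,-180,-32,0,0,0],[-103,254,-210,-38,0,0,0],[-103,290,-240,-43,0,0,0]],
], grip_force=20)

```text
clock: 1.95
position: [0.4007, -0.2679, 0.3308]
ee_rot: [0.379, 1.535, -0.38]
force: [0.5, -0.8, -0.8]
width: 0.351
```

```bash
python3 - <<'E'
from h import *
where(); rel(toworld([-.11,-.108,.30])[0],toolR(60))
rel(toworld([-.11,-.108,.30])[0],toolR(75,18))
E
```

```text
t 1.95 pos [ 0.4007 -0.2679  0.3308] dock [-0.3387 -0.411   0.3308] q [ 0.74  0.14 -0.3   1.72  0.04  1.28 -0.05] F [ 0.5 -0.8 -0.8] w 0.351
toolx in dock [ 0.001 -0.002 -1.   ] tooly [ 0.865  0.502 -0.   ]
shift [  30.3  350.  -147.3] norm 381.0 rot [-58.4  -27.1   15.74] | 66.3
shift [  30.3  350.  -147.3] norm 381.0 rot [-45.47 -14.08   6.06] | 48.0
```

>>> send_rows([
  [[4,44,-18,-7,-3,2,0],[8,88,-37,-15,-7,4,0],[11,131,-55,-22,-10,6,0],[15,175,-74,-29,-14,8,0],[19,219,-92,-37,-17,10,0],[23,262,-110,-44,-20,12,0],[27,306,-129,-51,-24,14,0],[30,350,-147,-58,-27,16,0]],
])

```text
clock: 2.75
position: [0.4333, 0.1101, 0.2998]
ee_rot: [-0.285, 1.018, 0.506]
force: [0.8, 0.4, 0.4]
width: 0.006
```

```bash
python3 - <<'E'
from h import *
where(); rel(toworld([-.11,-.105,.12])[0],toolR(50))
p,d=optics.get_image("scene"); cv2.imwrite("pics/s1.png",p[:,:,::-1])
E
```

```text
t 2.75 pos [0.4333 0.1101 0.2998] dock [-0.1101 -0.1082  0.2998] q [ 0.44 -0.17 -0.55  2.21 -0.52  0.65  0.78] F [0.8 0.4 0.4] w 0.006
toolx in dock [ 0.503  0.002 -0.865] tooly [0.005 1.    0.005]
shift [155.5   2.3 -90.3] norm 180.0 rot [-0.42 -9.83 -0.06] | 9.8
```

View pics/s1.png

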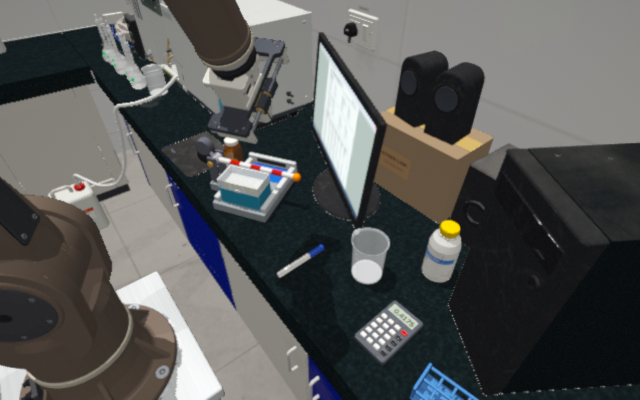

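```bash
python3 - <<'E'
from h import *
rel(toworld([-.09,-.103,.052])[0],toolR(50))
E
```

```text
shift [ 222.4   -1.5 -109. ] norm 248.0 rot [ 0.18 -9.73 -0.48] | 9.7
```

>>> send_rows([
  [[28,0,-14,0,-2,0,0],[56,0,-28,0,-4,0,0],[84,0,-42,0,-6,0,0],[112,0,-56,0,-8,0,0],[140,-1,-70,0,-9.7,0,0],[170,-1,-84,0,-9.7,0,0],[200,-1,-98,0,-9.7,0,0],[222,-1,-109,0,-9.7,0,0]],
])

```text
clock: 3.6
position: [0.437, 0.0956, 0.1757]
ee_rot: [-0.236, 0.904, 0.54]
force: [0.8, -0.6, -1.4]
width: 0.003
```

```bash
python3 - <<'E'
from h import *
s=where(); rel(toworld([-.024,-.103,.052])[0],toolR(50))
for n in ["scene","wrist"]:
    p,d=optics.get_image(n); p=p[:,:,::-1]
    if n=="scene": p=cv2.resize(p[60:240,140:340],None,fx=4,fy=4)[:600]
    cv2.imwrite(f"pics/{n}2.png",p)
E
```

```text
t 3.6 pos [0.437  0.0956 0.1757] dock [-0.1147 -0.1225  0.1757] q [ 1.1   0.2  -1.24  2.47 -1.31  0.12  1.74] F [ 0.8 -0.6 -1.4] w 0.003
toolx in dock [ 0.605  0.028 -0.796] tooly [-0.008  1.     0.028]
shift [153.9  15.2  -2.7] norm 155.0 rot [-0.64 -2.8  -1.57] | 3.3
```

View pics/scene2.png

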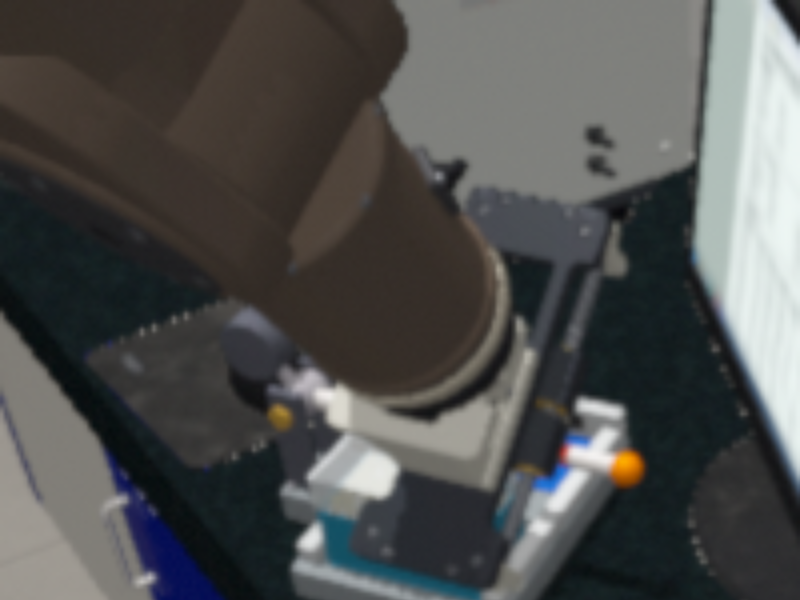

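View pics/wrist2.png

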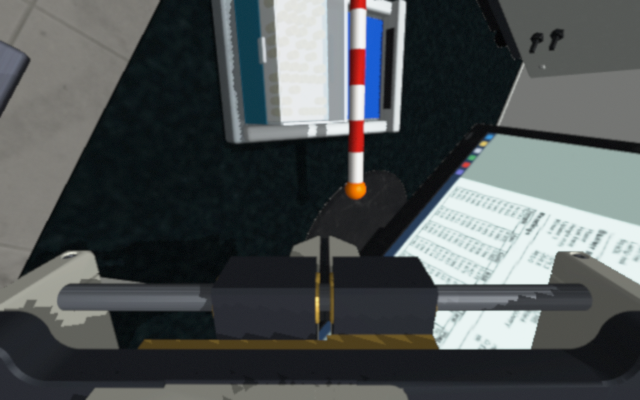

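```bash
cat > kin.py <<'E'
import numpy as np
from scipy.spatial.transform import Rotation as R
def Rz(a): return R.from_euler("z",a).as_matrix()
def Ry(a): return R.from_euler("y",a).as_matrix()
X=np.array([1.,0,0]);Z=np.array([0,0,1.])
def fk(q,P,S,full=False):
    d1,a1,d3,a3,d5,a4,a6,d7,o1,o7,o2,o4,o6=P; s1,s3,s5,s7=S
    A=Rz(s1*q[0]+o1); p=d1*Z+A@(a1*X); A=A@Ry(q[1]+o2); sh=p
    p=p+A@(d3*Z+a3*X); A=A@Rz(s3*q[2]); e=p; A=A@Ry(q[3]+o4); p=p+A@(d5*Z+a4*X); w=p
    A=A@Rz(s5*q[4])@Ry(q[5]+o6); p=p+A@(d7*Z+a6*X); A=A@Rz(s7*q[6]+o7)
    # tool x = A z ; 
    B=np.c_[A[:,2],A[:,1],-A[:,0]]
    return (p,B,sh,e,w) if full else (p,B)
E
python3 - <<'E'
from h import *
from kin import *
import itertools, json
from scipy.optimize import least_squares
s=arm.observe()
D=[([1.13641969,.43524868,.02497813,1.57410272,-.01160222,1.13397152,-.0750824],[.20336,-.59046,.22593],[.96231256,1.3494703,-.96098955]),
([.74,.14,-.3,1.72,.04,1.28,-.05],[.4007,-.2679,.3308],[.379,1.535,-.38]),
([.44,-.17,-.55,2.21,-.52,.65,.78],[.4333,.1101,.2998],[-.285,1.018,.506]),
(s["joints"],s["position"],s["ee_rot"])]
best=[]
for S in itertools.product([1,-1],repeat=4):
  for o1 in (0,np.pi/2,-np.pi/2,np.pi):
   for o7 in (0,np.pi):
    def f(P):
        r=[]
        for q,p,v in D:
            a,B=fk(q,P,S); r+=list((a-p)*2); r+=list(R.from_matrix(B.T@R.from_rotvec(v).as_matrix()).as_rotvec()*.5)
        return np.r_[r,(np.array(P[10:]))*.05,np.array([P[1],P[3],P[5],P[6]])*.02]
    g=least_squares(f,[.35,0,.4,0,.4,0,0,.3,o1,o7,0,0,0],max_nfev=60); best.append((g.cost,S,g.x))
best.sort(key=lambda b:b[0])
for b in best[:4]: print(b[0],b[1],b[2].round(3))
for q,p,v in D:
    a,B=fk(q,best[0][2],best[0][1]); print((a-p).round(4),R.from_matrix(B.T@R.from_rotvec(v).as_matrix()).as_rotvec().round(3))
json.dump([list(best[0][1]),list(best[0][2])],open("kin.json","w"))
E
```

```text
0.0008584794305846375 (-1, -1, -1, -1) [ 0.267 -0.01   0.581  0.038  0.449  0.048  0.023  0.343 -0.087 -0.071
 -0.025 -0.007  0.051]
0.0008584794305846693 (-1, -1, -1, -1) [ 0.267 -0.01   0.581  0.038  0.449  0.048  0.023  0.343 -0.087 -0.071
 -0.025 -0.007  0.051]
0.000858479430584794 (-1, -1, -1, -1) [ 0.267 -0.01   0.581  0.038  0.449  0.048  0.023  0.343 -0.087 -0.071
 -0.025 -0.007  0.051]
0.0008584794305848625 (-1, -1, -1, -1) [ 0.267 -0.01   0.581  0.038  0.449  0.048  0.023  0.343 -0.087  6.212
 -0.025 -0.007  0.051]
[-0.0018  0.0044 -0.0053] [-0.016 -0.019 -0.001]
[0.0065 0.0019 0.0078] [-0.013 -0.014  0.005]
[-0.0004  0.0036 -0.0055] [ 0.01  -0.013  0.027]
[ 0.0012 -0.0038  0.0029] [0.019 0.015 0.026]
```

```bash
cat >> kin.py <<'E'
import json
from scipy.optimize import least_squares
lo=np.array([-2.62,-.44,-1.27,.08,-1.32,.12,-2.74])+.03; hi=np.array([2.62,2.09,1.32,2.57,4.46,2,2.74])-.03
def ik(p,B,n=8,seed=0):
    S,P=json.load(open("kin.json")); rng=np.random.default_rng(seed); out=[]
    for i in range(n):
        q0=lo+(hi-lo)*rng.random(7) if i else np.array([.44,-.1,-.5,2.1,-.5,.7,.7])
        def f(q):
            a,b=fk(q,P,S); return np.r_[(a-p)*3,R.from_matrix(b.T@B).as_rotvec()]
        g=least_squares(f,q0,bounds=(lo,hi),max_nfev=80); out.append((g.cost,g.x))
    out.sort(key=lambda o:o[0]); return out
E
python3 - <<'E'
from h import *
from kin import *
for y in (-.103,):
 for phi in (50,60,70,80,90):
  for x,z in ((-.024,.052),(-.09,.052),(-.09,.12),(-.024,.12)):
   for hd in (0,-15):
    o=ik(toworld([x,y,z])[0],toolR(phi,32.1+hd)); print(phi,x,z,hd,"%.1e"%o[0][0],o[0][1].round(2), "%.1e"%o[1][0])
E
```

```text
50 -0.024 0.052 0 6.1e-18 [ 0.5   0.83 -1.19  2.5   2.34  0.65 -1.96] 1.5e-06
50 -0.024 0.052 -15 1.3e-23 [ 0.15  0.69 -0.88  2.54  2.4   0.76 -2.47] 3.4e-20
50 -0.09 0.052 0 1.9e-03 [-0.86  0.88  1.29  2.54  4.42  1.26  2.33] 1.9e-03
50 -0.09 0.052 -15 5.7e-03 [-1.08  0.81  1.29  2.54  4.28  0.94  2.01] 6.4e-03
50 -0.09 0.12 0 1.2e-03 [-0.65  0.36  0.8   2.54  4.43  0.63  2.36] 1.2e-03
50 -0.09 0.12 -15 2.3e-03 [ 0.48  0.44 -1.24  2.54  1.97  0.52 -2.13] 2.3e-03
50 -0.024 0.12 0 2.0e-17 [ 0.59  0.57 -1.24  2.46  2.18  0.39 -1.91] 1.1e-15
50 -0.024 0.12 -15 4.5e-17 [ 0.29  0.48 -1.04  2.49  2.13  0.55 -2.27] 9.0e-16
60 -0.024 0.052 0 3.6e-21 [-0.67  0.51  0.61  2.39  4.43  0.47  2.16] 1.5e-17
60 -0.024 0.052 -15 1.3e-19 [-0.53  0.45  0.2   2.45  3.52  0.21  2.7 ] 6.8e-16
60 -0.09 0.052 0 8.2e-18 [ 0.56  0.69 -1.24  2.51  1.94  0.49 -1.68] 3.6e-17
60 -0.09 0.052 -15 1.3e-17 [ 0.38  0.66 -1.18  2.53  1.94  0.66 -2.06] 7.9e-17
60 -0.09 0.12 0 6.1e-16 [ 0.62  0.35 -1.16  2.43  1.27  0.15 -1.08] 2.4e-15
60 -0.09 0.12 -15 5.1e-22 [ 0.47  0.35 -1.17  2.46  1.55  0.35 -1.72] 7.1e-16
60 -0.02
[... 1319 characters left out ...]
 -0.024 0.12 -15 9.4e-20 [-0.6   0.34  0.27  2.04 -0.15  0.58  0.08] 8.7e-17
90 -0.024 0.052 0 1.7e-16 [-0.37  0.51 -0.03  1.95  0.02  0.67  0.16] 3.4e-16
90 -0.024 0.052 -15 3.5e-17 [ 0.32  0.8  -1.15  1.93  0.84  0.97 -0.9 ] 1.4e-16
90 -0.09 0.052 0 5.4e-22 [-0.37  0.44  0.01  2.09 -0.01  0.59  0.23] 5.6e-16
90 -0.09 0.052 -15 2.3e-24 [-0.07  0.47 -0.42  2.09  0.28  0.62 -0.35] 5.9e-17
90 -0.09 0.12 0 1.5e-23 [-0.4   0.33  0.05  2.05 -0.02  0.75  0.24] 1.1e-11
90 -0.09 0.12 -15 3.6e-23 [-0.5   0.33  0.18  2.05 -0.08  0.75  0.04] 1.1e-15
90 -0.024 0.12 0 1.5e-17 [-0.44  0.41  0.06  1.9  -0.03  0.81  0.21] 2.2e-16
90 -0.024 0.12 -15 2.4e-17 [-0.46  0.41  0.09  1.9  -0.05  0.81 -0.03] 2.9e-17
```

```bash
python3 - <<'E'
from h import *
rel(toworld([-.09,-.105,.17])[0],toolR(72))
E
```

```text
shift [20.4 19.9 17.9] norm 34.0 rot [-0.82 19.13 -1.61] | 19.2
```

>>> send_rows([
  [[-10,5,5,0,4,0,0],[-20,10,10,0,8,0,0],[-20,15,15,0,12,0,0],[-20,18,18,0,16,0,0],[-20,20,20,0,19,-1.6,0],[-20,20,20,0,19,-1.6,0],[-20,20,20,0,19,-1.6,0],[-20,20,20,0,19,-1.6,0]],
])

```text
clock: 4.5
position: [0.4316, 0.1154, 0.2062]
ee_rot: [-0.348, 1.218, 0.482]
force: [-0.1, -0.2, -0.1]
width: 0.009
```

```bash
python3 - <<'E'
from h import *
where();rel(toworld([-.09,-.105,.12])[0],toolR(72))
E
```

```text
t 4.5 pos [0.4316 0.1154 0.2062] dock [-0.1088 -0.1028  0.2062] q [ 0.33  0.05 -0.66  2.21 -0.07  0.58  0.29] F [-0.1 -0.2 -0.1] w 0.009
toolx in dock [ 0.313 -0.001 -0.95 ] tooly [0.003 1.    0.   ]
shift [87.7 -2.2 -9.1] norm 88.0 rot [-0.18  0.26  0.05] | 0.3
```

```bash
python3 - <<'E'
from h import *
rel(toworld([-.088,-.106,.060])[0],toolR(70))
E
```

```text
shift [145.3  -3.2 -26. ] norm 148.0 rot [-0.18 -1.74  0.06] | 1.8
```

>>> send_rows([
  [[20,0,-3,0,0,0,0],[40,-1,-7,0,0,0,0],[60,-1,-10,0,0,0,0],[80,-2,-14,0,0,0,0],[100,-2,-18,0,-1,0,0],[120,-3,-21,0,-1,0,0],[135,-3,-24,0,-1.7,0,0],[145,-3,-26,0,-1.7,0,0]],
])

```text
clock: 5.3
position: [0.4447, 0.12, 0.0599]
ee_rot: [-0.34, 1.201, 0.484]
force: [0.1, 0.2, 1.1]
width: 0.005
```

```bash
python3 - <<'E'
from h import *
s=where(); rel(toworld([-.034,-.106,.057])[0],toolR(70))
for n in ["scene","wrist"]:
    p,d=optics.get_image(n); p=p[:,:,::-1]
    if n=="scene": p=cv2.resize(p[80:230,160:340],None,fx=4,fy=4)[:600]
    cv2.imwrite(f"pics/{n}3.png",p); np.save(f"pics/{n}3d.npy",d)
    print(finder.place_of(n,"barrier_tip")[:2])
print(proj("wrist",toworld([-.012,-.122,.088]),s))
E
```

```text
t 5.3 pos [0.4447 0.12   0.0599] dock [-0.0952 -0.1059  0.0599] q [ 0.04  0.35 -0.42  2.39  0.59  0.12 -0.36] F [0.1 0.2 1.1] w 0.005
toolx in dock [ 0.331  0.001 -0.944] tooly [0.005 1.    0.003]
shift [23.   0.1 56.8] norm 61.0 rot [-0.3  -0.69 -0.05] | 0.8
[{'xy': [298.7, 181.3], 'confidence': 0.9}]
[{'xy': [459.6, 276.9], 'confidence': 0.86}]
[[471.97145778 275.39194075]]
```

View pics/scene3.png

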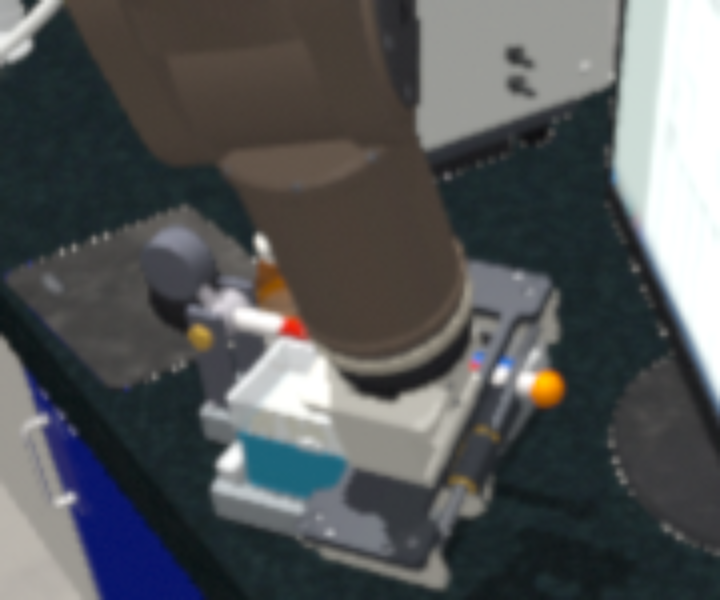

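View pics/wrist3.png

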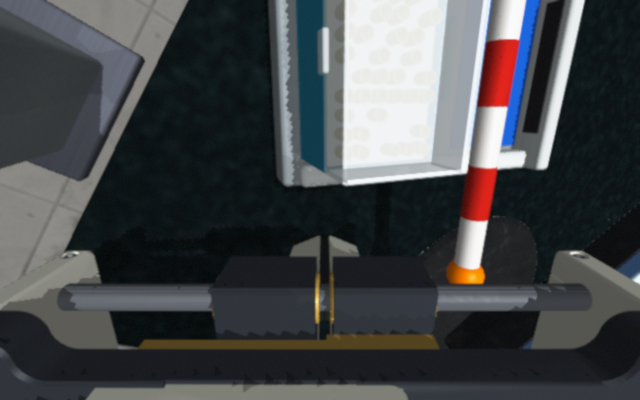

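```bash
python3 - <<'E'
from h import *
rel(toworld([-.039,-.106,.058])[0],toolR(73))
E
```

```text
shift [21.9  0.3 48.8] norm 53.0 rot [-0.32  2.68 -0.09] | 2.7
```

>>> send_rows([
  [[2,0,6,0,1,0,0],[5,0,12,0,2,0,0],[8,0,18,0,2.7,0,0],[11,0,24,0,2.7,0,0],[14,0,31,0,2.7,0,0],[17,0,37,0,2.7,0,0],[20,0,43,0,2.7,0,0],[22,0,49,0,2.7,0,0]],
])

```text
clock: 6.3
position: [0.4932, 0.1497, 0.0575]
ee_rot: [-0.351, 1.241, 0.479]
force: [-0.9, -0.2, -0.2]
width: 0.006
```

```bash
python3 - <<'E'
from h import *
s=where(); 
for n in ["scene","wrist"]:
    p,d=optics.get_image(n); p=p[:,:,::-1]
    if n=="scene": p=cv2.resize(p[80:230,160:340],None,fx=4,fy=4)[:600]
    cv2.imwrite(f"pics/{n}4.png",p)
    print(finder.place_of(n,"barrier_tip")[:2])
print(proj("wrist",toworld([-.012,-.122,.088]),s))
E
```

```text
t 6.3 pos [0.4932 0.1497 0.0575] dock [-0.0383 -0.1065  0.0575] q [ 0.02  0.43 -0.47  2.24  0.56  0.26 -0.35] F [-0.9 -0.2 -0.2] w 0.006
toolx in dock [ 0.291  0.001 -0.957] tooly [0.005 1.    0.003]
[{'xy': [298.8, 181.2], 'confidence': 0.62}]
[]
[[390.73036929 298.03288353]]
```

View pics/wrist4.png

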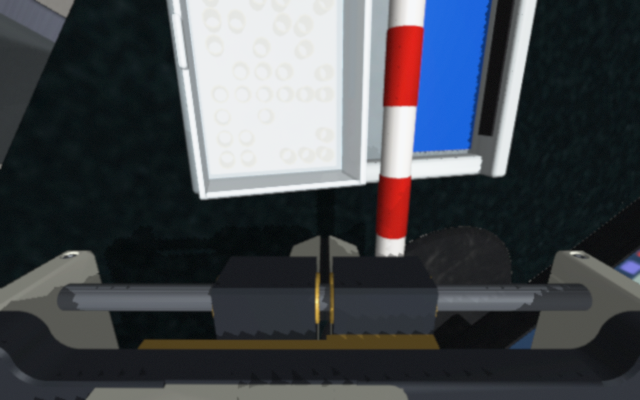

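View pics/scene4.png

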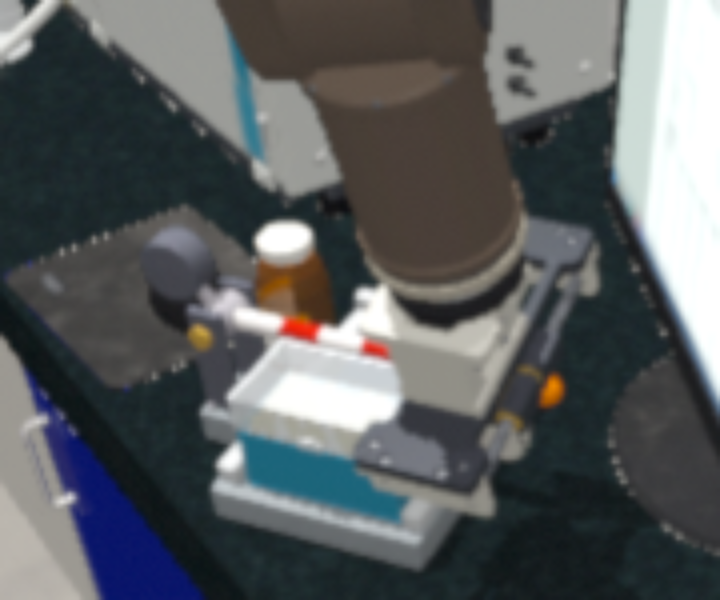

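```bash
python3 - <<'E'
from h import *
s=arm.observe(); p,d=optics.get_image("wrist"); 
c=optics.get_calibration("wrist"); T=c["T_tool_cam"]
v,u=np.mgrid[0:400,0:640]
xy=cv2.undistortPoints(np.c_[u.ravel(),v.ravel()].astype(float).reshape(-1,1,2),c["camera_matrix"],c["D"])[:,0]
dd=d.ravel(); P=np.c_[xy[:,0]*dd,-xy[:,1]*dd,-dd]@T[:3,:3].T+T[:3,3]; P=P.reshape(400,640,3)*1000
for r in (238,242,246,250,254):
    print(r,[(cc,P[r,cc].round(0).tolist()) for cc in (300,315,330,340,350,357,362,370,380,390,400)])
W=cloud("wrist",d,s); 
for r in (100,150,200,220,240):
    row=p[r].astype(int); m=(todock(W[r])[:,2]>.07)&(u[r]>365)&(u[r]<430)&(d[r]>0)
    q=todock(W[r][m]); 
    if len(q): print(r,u[r][m].min(),u[r][m].max(),q.mean(0).round(4),q[:,2].max().round(4), "tool n mid",P[r][m][:,2].min().round(1),P[r][m][:,2].max().round(1),"ax",P[r][m][:,0].mean().round(1),"y",P[r][m][:,1].mean().round(1))
E
```

```text
238 [(300, [55.0, -16.0, -20.0]), (315, [-2.0, 11.0, -6.0]), (330, [-3.0, 11.0, 2.0]), (340, [65.0, -21.0, 12.0]), (350, [67.0, -22.0, 20.0]), (357, [69.0, -23.0, 26.0]), (362, [69.0, -23.0, 30.0]), (370, [72.0, -24.0, 37.0]), (380, [-23.0, 20.0, 26.0]), (390, [-27.0, 22.0, 30.0]), (400, [-27.0, 22.0, 35.0])]
242 [(300, [57.0, -20.0, -20.0]), (315, [-8.0, 11.0, -6.0]), (330, [-8.0, 11.0, 2.0]), (340, [-9.0, 11.0, 7.0]), (350, [68.0, -26.0, 20.0]), (357, [71.0, -27.0, 26.0]), (362, [72.0, -28.0, 31.0]), (370, [73.0, -29.0, 38.0]), (380, [-23.0, 18.0, 26.0]), (390, [-27.0, 20.0, 30.0]), (400, [-27.0, 20.0, 35.0])]
246 [(300, [-12.0, 10.0, -14.0]), (315, [-12.0, 11.0, -6.0]), (330, [-12.0, 11.0, 2.0]), (340, [-13.0, 11.0, 7.0]), (350, [-11.0, 10.0, 13.0]), (357, [69.0, -30.0, 26.0]), (362, [71.0, -31.0, 31.0]), (370, [72.0, -31.0, 37.0]), (380, [-23.0, 16.0, 26.0]), (390, [-27.0, 18.0, 30.0]), (400, [-27.0, 18.0, 35.0])]
250 [(300, [-17.0, 11.0, -14.0]), (315, [-16.0, 10.0, -6.0]), (330, [-18.0, 11.0, 2.0]), (340, [-18.0, 11.0, 7.0]), (350, [-17.0, 11.0, 12.0]), (357, [-17.0, 11.0, 16.0
[... 165 characters left out ...]
.0, -13.0]), (315, [-22.0, 11.0, -6.0]), (330, [-20.0, 10.0, 2.0]), (340, [-21.0, 10.0, 7.0]), (350, [-22.0, 11.0, 12.0]), (357, [-21.0, 11.0, 15.0]), (362, [71.0, -38.0, 31.0]), (370, [72.0, -39.0, 38.0]), (380, [-23.0, 12.0, 27.0]), (390, [-27.0, 14.0, 31.0]), (400, [-27.0, 14.0, 35.0])]
100 366 420 [-0.0183 -0.0224  0.0919] 0.0951 tool n mid 15.0 39.4 ax -26.8 y 84.3
150 366 415 [-0.0175 -0.043   0.0918] 0.0952 tool n mid 15.9 39.3 ax -26.5 y 63.7
200 380 411 [-0.016  -0.066   0.0916] 0.0945 tool n mid 25.6 39.5 ax -25.9 y 40.7
220 379 409 [-0.0162 -0.0758  0.0916] 0.0947 tool n mid 25.7 39.4 ax -25.9 y 30.9
240 379 407 [-0.0159 -0.086   0.0918] 0.0949 tool n mid 26.0 38.9 ax -26.1 y 20.7
```

>>> send_rows([
  [[4,-3,0,0,0,0,0],[8,-6,0,0,0,0,0],[10,-8,0,0,0,0,0],[10,-8,2,0,0,0,0],[10,-8,4,0,0,0,0],[10,-8,6,0,0,0,0],[10,-8,7.5,0,0,0,0],[10,-8,7.5,0,0,0,0]],
])

```text
clock: 7.35
position: [0.5043, 0.1471, 0.0496]
ee_rot: [-0.351, 1.244, 0.478]
force: [-5.1, -2.8, 1.1]
width: 0.001
```

```bash
cat >> h.py <<'E'
def wtool(save=None):
    p,d=optics.get_image("wrist")
    if save: cv2.imwrite(save,p[:,:,::-1])
    c=optics.get_calibration("wrist"); T=c["T_tool_cam"]
    v,u=np.mgrid[0:400,0:640]
    xy=cv2.undistortPoints(np.c_[u.ravel(),v.ravel()].astype(float).reshape(-1,1,2),c["camera_matrix"],c["D"])[:,0]
    dd=d.ravel(); P=np.c_[xy[:,0]*dd,-xy[:,1]*dd,-dd]@T[:3,:3].T+T[:3,3]; return p,d,P.reshape(400,640,3)*1000
E
python3 - <<'E'
from h import *
s=where(); p,d,P=wtool("pics/w5.png"); W=todock(cloud("wrist",d,s).reshape(-1,3)).reshape(400,640,3)
for r in (100,150,200,220,240,250):
    m=(W[r,:,2]>.075)&(abs(W[r,:,0]+.015)<.012)&(d[r]>0)
    if m.any(): print(r,np.flatnonzero(m)[[0,-1]],W[r][m].mean(0).round(4),"n",P[r][m][:,2].min().round(1),P[r][m][:,2].max().round(1),"ax",P[r][m][:,0].mean().round(1))
E
```

```text
t 7.35 pos [0.5043 0.1471 0.0496] dock [-0.0304 -0.1146  0.0496] q [ 0.02  0.45 -0.46  2.22  0.57  0.26 -0.35] F [-5.1 -2.8  1.1] w 0.001
toolx in dock [ 0.289  0.001 -0.957] tooly [0.006 1.    0.003]
100 [377 412] [-0.0157 -0.0306  0.0918] n 19.8 32.9 ax -36.0
150 [375 408] [-0.0157 -0.0497  0.0918] n 20.0 33.0 ax -36.1
200 [371 405] [-0.0156 -0.0709  0.0915] n 19.7 34.0 ax -35.8
220 [371 403] [-0.0157 -0.0799  0.0917] n 19.9 33.9 ax -35.9
240 [370 401] [-0.0157 -0.0895  0.0915] n 20.2 33.9 ax -35.9
250 [370 400] [-0.0157 -0.0944  0.0916] n 20.1 33.6 ax -35.9
```

View pics/w5.png

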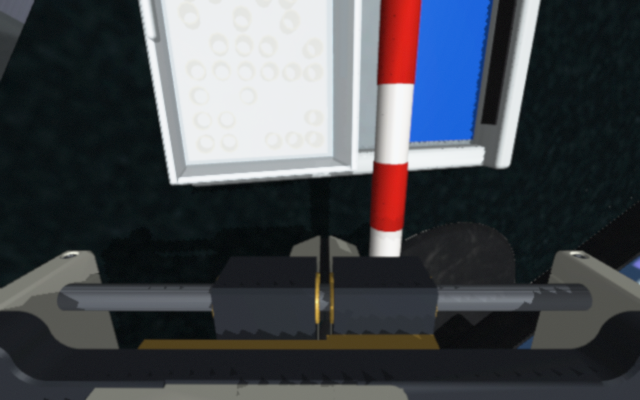

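>>> send_rows([
  [[-10,0,3,0,0,0,0],[-20,1,6,0,0,0,0],[-31,2,9,0,0,0,0],[-41,4,12,0,0,0,0],[-51,7,15,0,0,0,0],[-61,10,18,0,0,0,0],[-70,13,21,0,0,0,0],[-80,17,24,0,0,0,0]],
])

```text
clock: 8.2
position: [0.4958, 0.1609, 0.134]
ee_rot: [-0.351, 1.243, 0.477]
force: [-3.3, -5.6, -0.0]
width: 0.005
```

```bash
python3 - <<'E'
from h import *
s=where(); p,d,P=wtool("pics/w6.png"); W=todock(cloud("wrist",d,s).reshape(-1,3)).reshape(400,640,3)
for r in (60,100,150,200,220,240,250):
    m=(abs(W[r,:,0]+.014)<.012)&(d[r]>0)&(W[r,:,2]>.07)
    if m.any(): print(r,np.flatnonzero(m)[[0,-1]],W[r][m].mean(0).round(4),"n",P[r][m][:,2].min().round(1),P[r][m][:,2].max().round(1),"ax",P[r][m][:,0].mean().round(1))
print("carriage",P[262:300:8,385].round(0).tolist(),P[250,355].round(0))
p,d=optics.get_image("scene"); cv2.imwrite("pics/s6.png",cv2.resize(p[40:240,160:360,::-1],None,fx=3,fy=3))
E
```

```text
t 8.2 pos [0.4958 0.1609 0.134 ] dock [-0.0302 -0.0984  0.134 ] q [ 0.19  0.33 -0.69  2.14  0.38  0.48 -0.2 ] F [-3.3 -5.6 -0. ] w 0.005
toolx in dock [ 0.29   0.    -0.957] tooly [0.007 1.    0.003]
60 [340 369] [-0.0149  0.0048  0.1335] n 7.0 21.3 ax 5.0
100 [345 373] [-0.0153 -0.0141  0.141 ] n 9.3 23.2 ax -2.3
150 [351 379] [-0.0151 -0.0372  0.15  ] n 12.3 26.1 ax -11.0
200 [356 385] [-0.0155 -0.0598  0.1591] n 14.8 28.5 ax -19.7
220 [359 387] [-0.0154 -0.0688  0.1627] n 16.0 29.4 ax -23.1
240 [337 389] [-0.0169 -0.0796  0.1615] n 6.0 30.4 ax -22.5
250 [345 391] [-0.0176 -0.084   0.1634] n 9.6 31.3 ax -24.5
carriage [[-74.0, 36.0, 18.0], [-79.0, 36.0, 17.0], [-83.0, 36.0, 16.0], [-86.0, 36.0, 15.0], [-88.0, 34.0, 15.0]] [-18.  11.  15.]
```

View pics/w6.png

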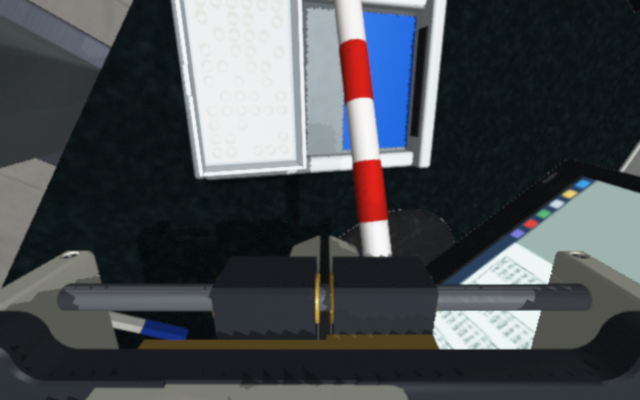

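View pics/s6.png

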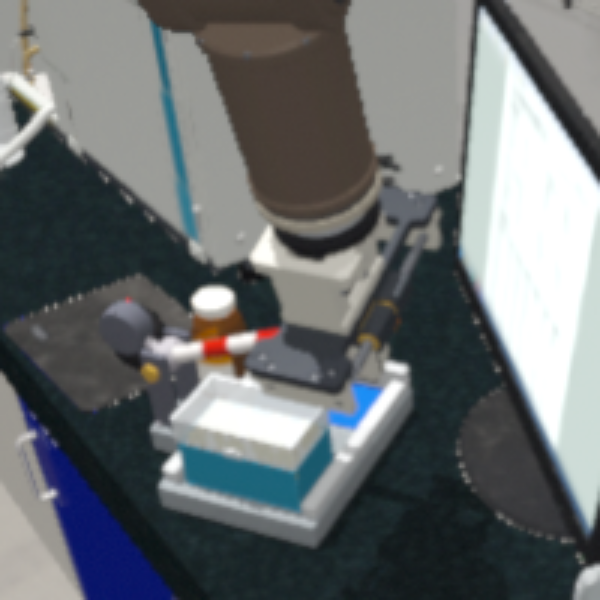

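>>> send_rows([
  [[-9,4,3,0,0,0,0],[-19,9,5.5,0,0,0,0],[-27,15,8,0,0,0,0],[-36,21,11,0,0,0,0],[-44,27,13.5,0,0,0,0],[-52,34,16,0,0,0,0],[-60,41,18,0,0,0,0],[-67,48,20.5,0,0,0,0]],
])

```text
clock: 9.1
position: [0.4708, 0.2023, 0.2047]
ee_rot: [-0.351, 1.242, 0.478]
force: [-4.4, -6.2, 1.8]
width: 0.006
```

```bash
python3 - <<'E'
from h import *
s=where(); p,d,P=wtool("pics/w7.png"); W=todock(cloud("wrist",d,s).reshape(-1,3)).reshape(400,640,3)
for r in (60,100,150,200,220,240,250):
    m=(abs(W[r,:,0]+.014)<.012)&(d[r]>0)&(W[r,:,2]>.07)
    if m.any(): print(r,np.flatnonzero(m)[[0,-1]],W[r][m].mean(0).round(4),"n",P[r][m][:,2].min().round(1),P[r][m][:,2].max().round(1),"ax",P[r][m][:,0].mean().round(1))
E
```

```text
t 9.1 pos [0.4708 0.2023 0.2047] dock [-0.0293 -0.05    0.2047] q [ 0.2   0.21 -0.79  2.07  0.25  0.64 -0.18] F [-4.4 -6.2  1.8] w 0.006
toolx in dock [ 0.291  0.    -0.957] tooly [0.006 1.    0.002]
60 [308 329] [-0.0144  0.0609  0.1409] n -12.4 2.2 ax 65.5
100 [318 341] [-0.0145  0.0349  0.1653] n -5.2 9.6 ax 42.0
150 [331 355] [-0.0149  0.0072  0.1917] n 2.9 17.0 ax 16.7
200 [343 370] [-0.0153 -0.0161  0.2142] n 9.3 23.6 ax -4.9
220 [349 376] [-0.015  -0.0246  0.2221] n 12.0 26.3 ax -12.4
240 [335 381] [-0.0173 -0.034   0.2256] n 4.9 27.6 ax -16.5
250 [344 384] [-0.0174 -0.0374  0.2303] n 9.1 28.6 ax -21.0
```

View pics/w7.png

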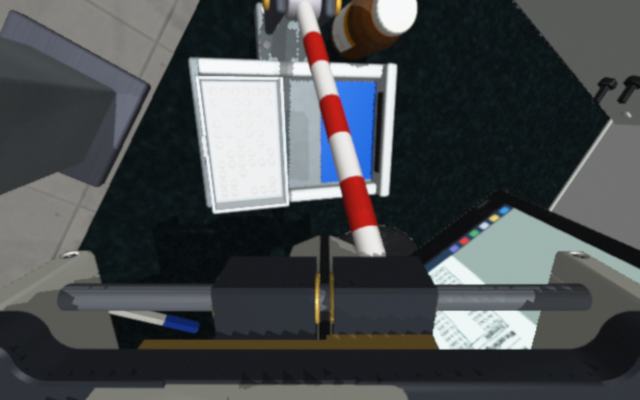

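>>> send_rows([
  [[-7,8,2,0,0,0,0],[-13,16,4,0,0,0,0],[-20,25,6,0,0,0,0],[-26,34,8,0,0,0,0],[-31,43,9,0,0,0,0],[-35,52,11,0,0,0,0],[-35,52,11,0,0,0,0],[-35,52,11,0,0,0,0]],
])

```text
clock: 9.95
position: [0.4439, 0.2477, 0.2415]
ee_rot: [-0.351, 1.241, 0.48]
force: [-2.4, -2.5, 1.8]
width: 0.006
```

```bash
python3 - <<'E'
from h import *
s=where(); p,d,P=wtool("pics/w8.png")
p,d=optics.get_image("scene"); cv2.imwrite("pics/s8.png",cv2.resize(p[40:240,160:360,::-1],None,fx=3,fy=3))
E
```

```text
t 9.95 pos [0.4439 0.2477 0.2415] dock [-0.0281  0.0027  0.2415] q [ 0.13  0.15 -0.83  2.03  0.22  0.73 -0.26] F [-2.4 -2.5  1.8] w 0.006
toolx in dock [ 0.292  0.001 -0.956] tooly [0.004 1.    0.003]
```

View pics/w8.png

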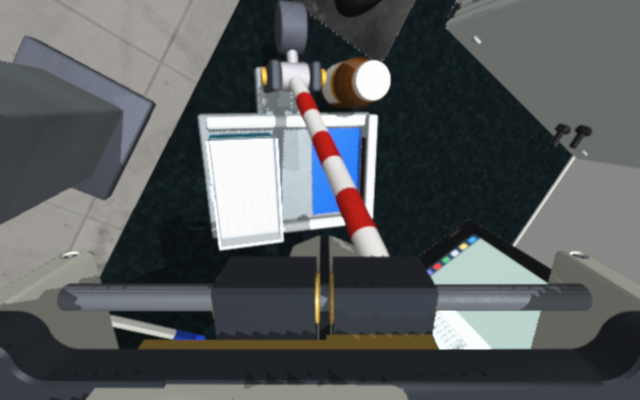

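View pics/s8.png

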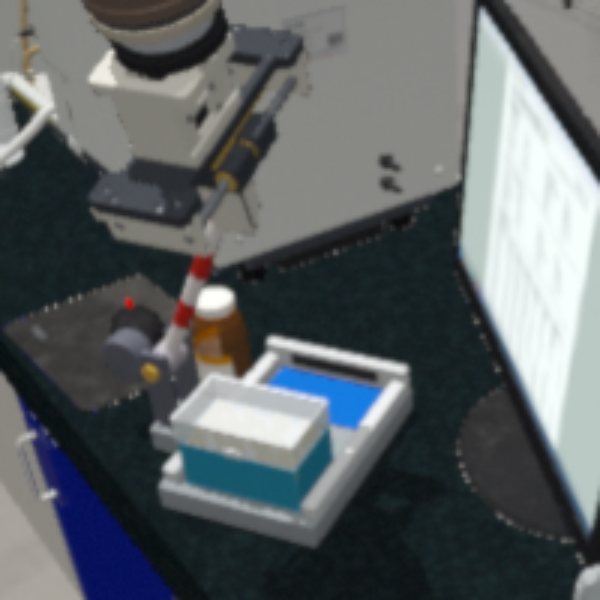

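>>> send_rows([
  [[-2,6,-1,0,0,0,0],[-4,12,-2,0,0,0,0],[-6,16,-4,0,0,0,0],[-7,18,-6,0,0,0,0],[-7,18,-8,0,0,0,0],[-7,18,-11,0,0,0,0],[-7,18,-14,0,0,0,0],[-7,18,-18,0,0,0,0]],
])

```text
clock: 10.85
position: [0.4185, 0.2518, 0.2423]
ee_rot: [-0.35, 1.241, 0.478]
force: [0.1, -0.1, 0.3]
width: 0.002
```

```bash
python3 - <<'E'
from h import *
s=where(); p,d,P=wtool("pics/w9.png")
p,d=optics.get_image("scene"); cv2.imwrite("pics/s9.png",cv2.resize(p[40:240,160:360,::-1],None,fx=3,fy=3))
E
```

```text
t 10.85 pos [0.4185 0.2518 0.2423] dock [-0.0474  0.0197  0.2423] q [ 0.13  0.11 -0.85  2.06  0.19  0.72 -0.27] F [ 0.1 -0.1  0.3] w 0.002
toolx in dock [ 0.292  0.001 -0.957] tooly [0.006 1.    0.003]
```

View pics/s9.png

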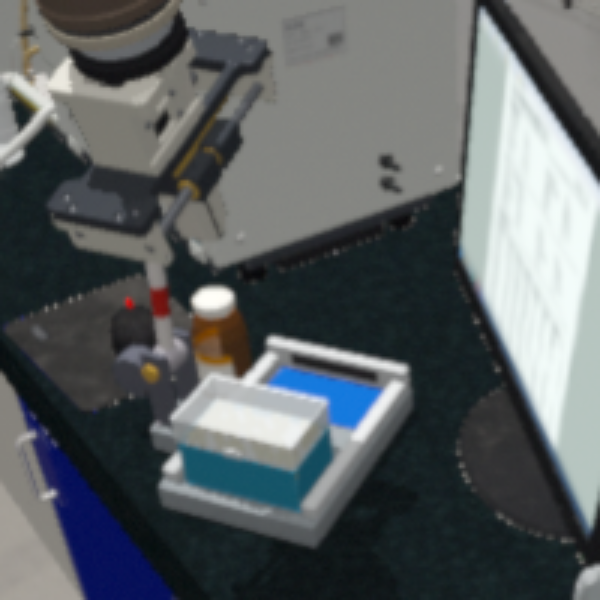

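View pics/w9.png

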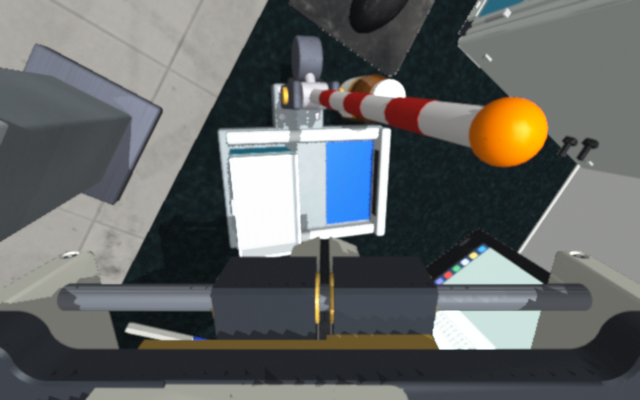

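```bash
python3 - <<'E'
from h import *
from kin import *
rel(toworld([-.138,-.022,.17])[0],toolR(80))
for x in (-.14,-.13,-.12):
  for z in (.17,.04):
    for phi in (80,85,90):
      o=ik(toworld([x,-.022,z])[0],toolR(phi),6); print(x,z,phi,"%.0e"%o[0][0],o[0][1].round(2))
E
```

```text
shift [  42.7  -42.4 -107. ] norm 123.0 rot [-0.37  6.92 -0.08] | 6.9
-0.14 0.17 80 8e-08 [-0.06  0.09 -0.5   2.24  0.02  0.63  0.  ]
-0.14 0.17 85 6e-17 [ 0.47  0.28 -1.24  2.16  0.33  0.79 -0.39]
-0.14 0.17 90 3e-17 [ 0.41  0.35 -1.23  2.1   0.38  0.92 -0.45]
-0.14 0.04 80 6e-17 [-0.46  0.35 -0.04  2.37 -0.04  0.23  0.11]
-0.14 0.04 85 6e-17 [-0.02  0.44 -0.71  2.31  0.58  0.45 -0.6 ]
-0.14 0.04 90 2e-19 [-0.58  0.4   0.08  2.25 -0.06  0.48  0.13]
-0.13 0.17 80 3e-13 [ 0.5   0.22 -1.23  2.2   0.3   0.67 -0.34]
-0.13 0.17 85 5e-11 [-0.09  0.15 -0.5   2.17  0.08  0.74 -0.06]
-0.13 0.17 90 2e-17 [ 0.4   0.38 -1.24  2.09  0.4   0.93 -0.47]
-0.13 0.04 80 2e-20 [ 0.22  0.56 -1.08  2.35  1.01  0.53 -1.07]
-0.13 0.04 85 1e-17 [-0.25  0.4  -0.37  2.29  0.3   0.39 -0.28]
-0.13 0.04 90 2e-20 [-0.75  0.42  0.32  2.22 -0.23  0.51  0.31]
-0.12 0.17 80 7e-09 [-0.53  0.11  0.04  2.21 -0.05  0.63  0.11]
-0.12 0.17 85 2e-16 [ 0.4   0.31 -1.19  2.13  0.36  0.81 -0.41]
-0.12 0.17 90 3e-20 [-0.3   0.2  -0.28  2.09  0.06  0.84 -0.04]
-0.12 0.04 80 8e-15 [-0.81  0.39  0.44  2.34 -0.58  0.31  0.7 ]
-0.12 0.04 85 1e-15 [-0.19  0.42 -0.46  2.27  0.38  0.42 -0.37]
-0.12 0.04 90 1e-17 [ 0.26  0.72 -1.21  2.19  0.88  0.84 -0.93]
```

Feasible. Move to the pre-push pose.

>>> send_rows([
  [[0,-4,-20,0,1,0,0],[0,-9,-40,0,2,0,0],[0,-15,-60,0,3.5,0,0],[5,-22,-80,0,5,0,0],[15,-30,-95,0,6,0,0],[28,-36,-105,0,7,0,0],[43,-42,-107,0,7,0,0],[43,-42,-107,0,7,0,0]],
])

```text
clock: 11.75
position: [0.3637, 0.1682, 0.1682]
ee_rot: [-0.383, 1.363, 0.462]
force: [-1.3, 0.4, 0.3]
width: 0.008
```

```bash
python3 - <<'E'
from h import *
s=where(); p,d,P=wtool("pics/w10.png")
rel(toworld([-.135,-.022,.042])[0],toolR(80))
W=todock(cloud("wrist",d,s).reshape(-1,3)); m=(abs(W[:,1])<.05)&(W[:,0]>-.13)&(W[:,0]<-.01)&(W[:,2]>.09)&(W[:,2]<.102)&(d.ravel()>0)
print(m.sum(),np.percentile(W[m],[1,50,99],axis=0).round(4))
p,d=optics.get_image("scene"); cv2.imwrite("pics/s10.png",cv2.resize(p[40:240,160:360,::-1],None,fx=3,fy=3))
E
```

```text
t 11.75 pos [0.3637 0.1682 0.1682] dock [-0.1382 -0.022   0.1682] q [ 0.21  0.12 -0.81  2.24  0.15  0.65 -0.15] F [-1.3  0.4  0.3] w 0.008
toolx in dock [ 0.17   0.003 -0.985] tooly [0.007 1.    0.004]
shift [125.7  -1.2 -19.1] norm 127.0 rot [-0.37 -0.15 -0.19] | 0.4
9059 [[-0.0973 -0.0488  0.0923]
 [-0.0661  0.0044  0.0953]
 [-0.0323  0.0491  0.0968]]
```

View pics/s10.png

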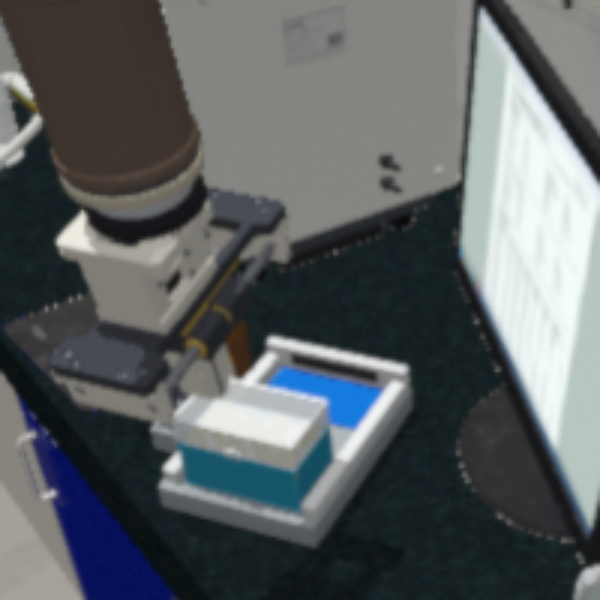

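View pics/w10.png

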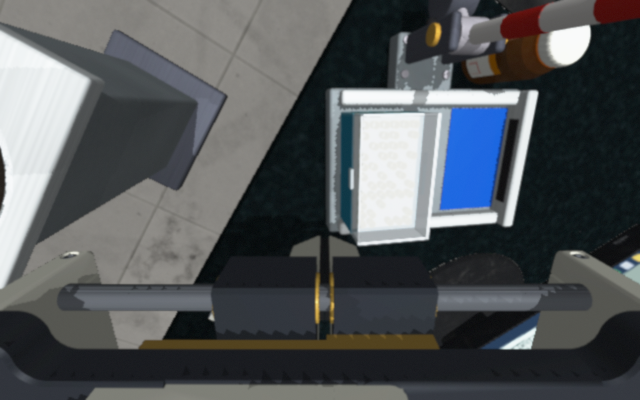

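>>> send_rows([
  [[18,0,-3,0,0,0,0],[36,0,-6,0,0,0,0],[54,0,-8,0,0,0,0],[72,0,-11,0,0,0,0],[90,-1,-14,0,0,0,0],[105,-1,-16,0,0,0,0],[118,-1,-18,0,0,0,0],[126,-1,-19,0,0,0,0]],
])

```text
clock: 12.65
position: [0.3676, 0.171, 0.0425]
ee_rot: [-0.384, 1.359, 0.463]
force: [0.8, -0.5, -0.2]
width: 0.002
```

```bash
python3 - <<'E'
from h import *
s=where(); p,d,P=wtool("pics/w11.png")
rel(toworld([-.055,-.022,.042])[0],toolR(78))
rel(toworld([.005,-.022,.042])[0],toolR(72))
E
```

```text
t 12.65 pos [0.3676 0.171  0.0425] dock [-0.1334 -0.0217  0.0425] q [-0.14  0.36 -0.51  2.4   0.64  0.31 -0.66] F [ 0.8 -0.5 -0.2] w 0.002
toolx in dock [ 0.174  0.002 -0.985] tooly [0.005 1.    0.003]
shift [13.5  0.  77.5] norm 79.0 rot [-0.33 -2.04 -0.13] | 2.1
shift [ 23.9   0.4 136.6] norm 139.0 rot [-0.34 -8.04 -0.12] | 8.0
```

View pics/w11.png

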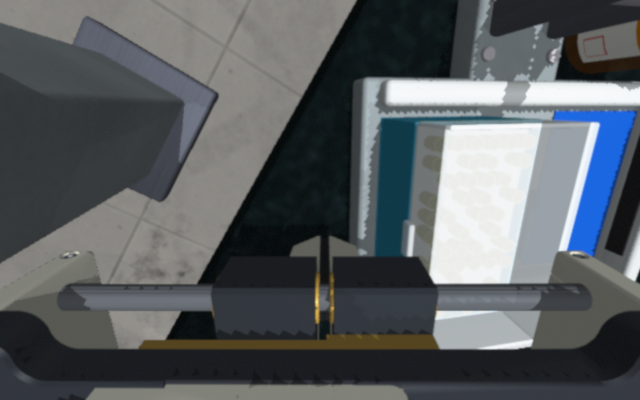

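>>> send_rows([
  [[2,0,11,0,0,0,0],[3.5,0,20,0,0,0,0],[5,0,30,0,0,0,0],[7,0,40,0,-0.5,0,0],[9,0,50,0,-1,0,0],[10,0,60,0,-1.5,0,0],[12,0,70,0,-2,0,0],[13.5,0,78,0,-2,0,0]],
])

```text
clock: 13.5
position: [0.4351, 0.2123, 0.0427]
ee_rot: [-0.375, 1.325, 0.467]
force: [-1.4, -1.7, 0.8]
width: 0.006
```

```bash
python3 - <<'E'
from h import *
s=where(); p,d,P=wtool("pics/w12.png")
rel(toworld([-.005,-.022,.042])[0],toolR(72))
p,d=optics.get_image("scene"); cv2.imwrite("pics/s12.png",cv2.resize(p[40:240,160:360,::-1],None,fx=3,fy=3))
E
```

```text
t 13.5 pos [0.4351 0.2123 0.0427] dock [-0.0543 -0.0226  0.0427] q [-0.17  0.44 -0.5   2.25  0.65  0.35 -0.65] F [-1.4 -1.7  0.8] w 0.006
toolx in dock [ 0.207  0.002 -0.978] tooly [0.006 1.    0.003]
shift [11.   0.6 46.4] norm 48.0 rot [-0.36 -5.95 -0.1 ] | 6.0
```

View pics/w12.png

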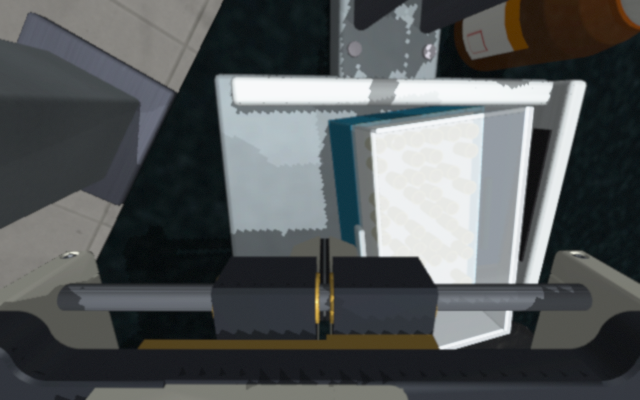

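View pics/s12.png

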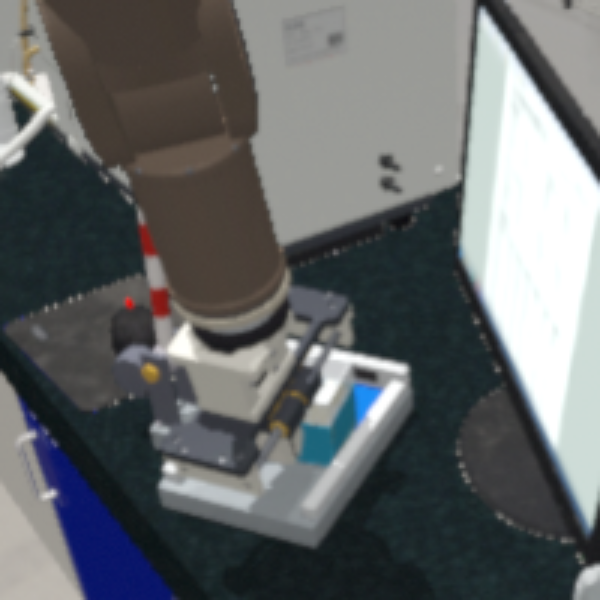

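>>> send_rows([
  [[-1,0,-6,0,0,0,0],[-1,10,-6,0,-1,0,0],[-1,16,-6,0,-2,0,0],[1,16,4,0,-3,0,0],[4,16,14,0,-4,0,0],[6,16,24,0,-5,0,0],[9,16,33,0,-6,0,0],[11,16,42,0,-6,0,0]],
])

```text
clock: 14.4
position: [0.4629, 0.2482, 0.0405]
ee_rot: [-0.347, 1.224, 0.481]
force: [-1.1, -0.6, 1.4]
width: 0.006
```

```bash
python3 - <<'E'
from h import *
s=where(); p,d,P=wtool("pics/w13.png")
rel(toworld([.012,-.007,.042])[0],toolR(72))
p,d=optics.get_image("scene"); cv2.imwrite("pics/s13.png",cv2.resize(p[40:240,160:360,::-1],None,fx=3,fy=3))
E
```

```text
t 14.4 pos [0.4629 0.2482 0.0405] dock [-0.0117 -0.0069  0.0405] q [-0.36  0.44 -0.31  2.27  0.82  0.2  -0.85] F [-1.1 -0.6  1.4] w 0.006
toolx in dock [ 0.308  0.001 -0.951] tooly [0.005 1.    0.002]
shift [ 5.7 -0.1 20.8] norm 22.0 rot [-0.32  0.   -0.05] | 0.3
```

View pics/w13.png

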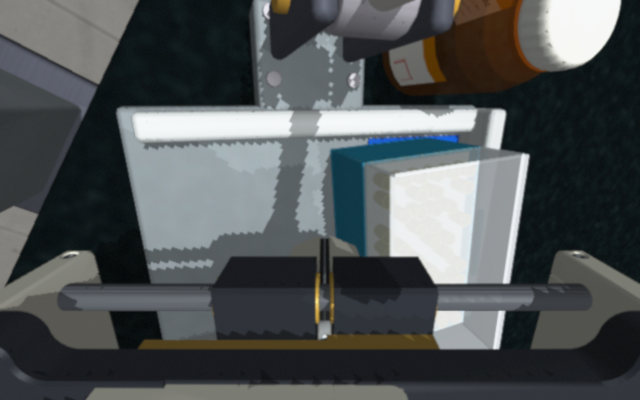

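View pics/s13.png

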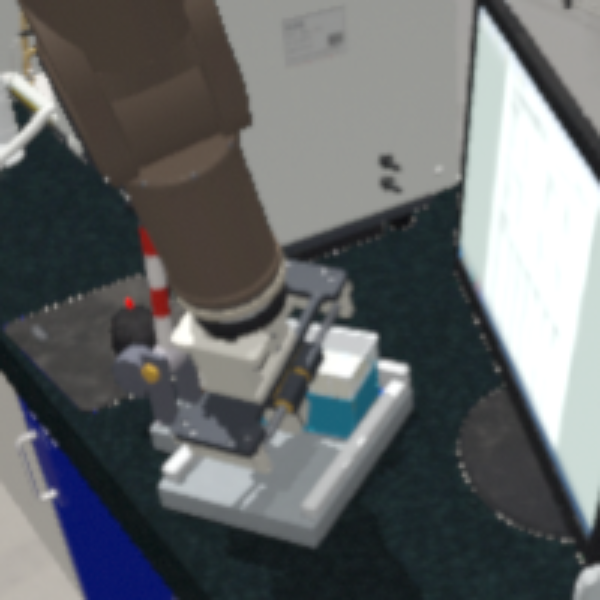

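>>> send_rows([
  [[1,0,3,0,0,0,0],[2,0,6,0,0,0,0],[2.5,0,9,0,0,0,0],[3,0,12,0,0,0,0],[4,0,14,0,0,0,0],[4.5,0,16,0,0,0,0],[5,0,18,0,0,0,0],[5,0,19,0,0,0,0]],
])

```text
clock: 15.3
position: [0.4795, 0.2591, 0.0418]
ee_rot: [-0.346, 1.224, 0.481]
force: [-2.0, -0.3, -0.7]
width: 0.008
```

```bash
python3 - <<'E'
from h import *
s=where(); p,d,P=wtool("pics/w14.png")
p,d=optics.get_image("scene"); cv2.imwrite("pics/s14.png",cv2.resize(p[40:240,160:360,::-1],None,fx=3,fy=3))
W=todock(cloud("scene",d).reshape(-1,3)); m=(abs(W[:,1]+.04)<.02)&(W[:,0]>.0)&(W[:,0]<.11)&(W[:,2]>.088)&(W[:,2]<.105)
print(m.sum(),np.percentile(W[m],[1,50,99],axis=0).round(4))
E
```

```text
t 15.3 pos [0.4795 0.2591 0.0418] dock [ 0.0081 -0.0066  0.0418] q [-0.33  0.46 -0.35  2.22  0.8   0.24 -0.82] F [-2.  -0.3 -0.7] w 0.008
toolx in dock [ 0.308  0.002 -0.951] tooly [0.005 1.    0.003]
219 [[ 0.0168 -0.057   0.0886]
 [ 0.0478 -0.0418  0.095 ]
 [ 0.0848 -0.0208  0.0972]]
```

View pics/w14.png

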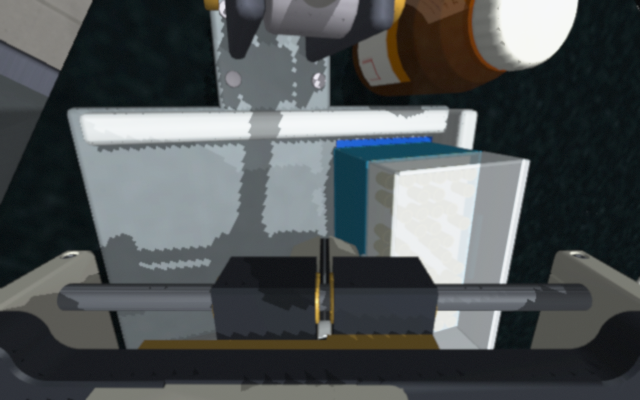

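>>> send_rows([
  [[0.3,0,0.5,0,0,0,0],[0.4,0,1,0,0,0,0],[0.5,0,1.5,0,0,0,0],[0.6,0,2,0,0,0,0],[0.8,0,2.5,0,0,0,0],[1,0,3,0,0,0,0],[1,0,3,0,0,0,0],[1,0,3,0,0,0,0]],
])

```text
clock: 16.2
position: [0.4805, 0.2595, 0.0413]
ee_rot: [-0.347, 1.227, 0.48]
force: [-10.0, -4.6, 7.5]
width: 0.006
```

```bash
python3 - <<'E'
from h import *
s=where(); print(s["force"]@DT[:3,:3])
E
```

```text
t 16.2 pos [0.4805 0.2595 0.0413] dock [ 0.0093 -0.0067  0.0413] q [-0.32  0.47 -0.35  2.21  0.79  0.24 -0.81] F [-10.   -4.6   7.5] w 0.006
toolx in dock [ 0.306  0.001 -0.952] tooly [0.005 1.    0.003]
[-10.89042409   1.38726525   7.47158714]
```

>>> send_rows([
  [[-1,0,-4,0,0,0,0],[-4,0,-12,0,0,0,0],[-8,0,-24,0,0,0,0],[-12,0,-38,0,0,0,0],[-18,0,-54,0,0,0,0],[-24,0,-70,0,3,0,0],[-40,0,-84,0,5,0,0],[-60,0,-90,0,7,0,0]],
])

```text
clock: 17.0
position: [0.3914, 0.2042, 0.0708]
ee_rot: [-0.382, 1.346, 0.465]
force: [0.4, -0.6, -0.3]
width: 0.002
```

```bash
python3 - <<'E'
from h import *
s=where(); p,d,P=wtool("pics/w15.png")
p,d=optics.get_image("scene"); cv2.imwrite("pics/s15.png",cv2.resize(p[40:240,160:360,::-1],None,fx=3,fy=3))
E
```

```text
t 17.0 pos [0.3914 0.2042 0.0708] dock [-0.0957 -0.0062  0.0708] q [-0.08  0.36 -0.64  2.3   0.58  0.42 -0.63] F [ 0.4 -0.6 -0.3] w 0.002
toolx in dock [ 0.186  0.002 -0.983] tooly [0.005 1.    0.003]
```

View pics/w15.png

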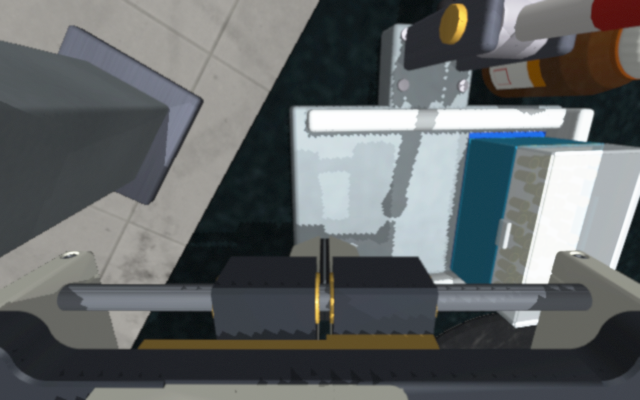

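View pics/s15.png

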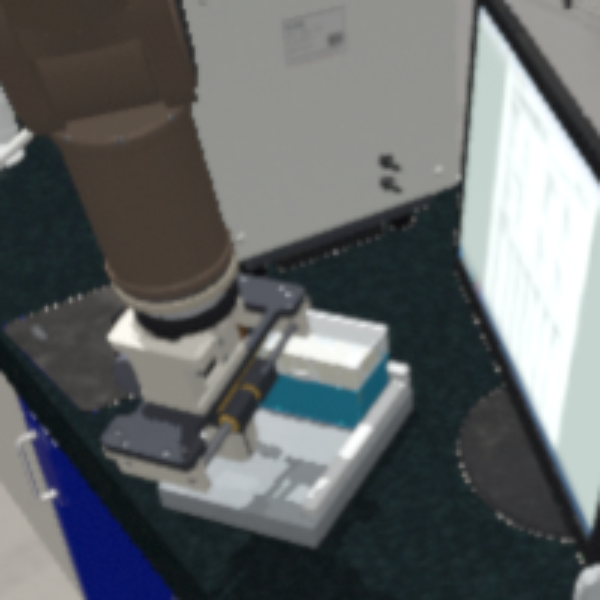

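```bash
python3 - <<'E'
from h import *
rel(toworld([-.13,-.04,.23])[0],toolR(75))
E
```

```text
shift [-161.6  -33.    -5.9] norm 165.0 rot [-0.43 -3.96 -0.06] | 4.0
```

>>> send_rows([
  [[-10,-2,-15,0,0,0,0],[-30,-6,-25,0,-1,0,0],[-55,-12,-20,0,-2,0,0],[-80,-18,-15,0,-3,0,0],[-110,-24,-10,0,-4,0,0],[-135,-30,-6,0,-4,0,0],[-160,-33,-6,0,-4,0,0],[-160,-33,-6,0,-4,0,0]],
])

```text
clock: 17.9
position: [0.3826, 0.157, 0.2293]
ee_rot: [-0.36, 1.269, 0.469]
force: [0.1, -0.4, -0.3]
width: 0.006
```

```bash
python3 - <<'E'
from h import *
s=where(); p,d,P=wtool("pics/w16.png")
W=todock(cloud("wrist",d,s).reshape(-1,3)).reshape(400,640,3)
# lid top
m=(W[...,2]>.091)&(W[...,2]<.103)&(abs(W[...,1])<.07)&(W[...,0]>0)&(W[...,0]<.12)&(d>0)
Q=W[m]
for y0 in np.arange(-.055,.06,.02):
    k=abs(Q[:,1]-y0)<.008
    if k.sum()>5: print("lid y",y0.round(3),k.sum(),np.percentile(Q[k][:,0],[2,98]).round(4))
m=(W[...,2]>.03)&(W[...,2]<.065)&(abs(W[...,1])<.05)&(W[...,0]>-.02)&(W[...,0]<.05)&(d>0);Q=W[m]
for y0 in np.arange(-.05,.06,.02):
    k=abs(Q[:,1]-y0)<.008
    if k.sum()>5: print("front y",y0.round(3),k.sum(),np.median(Q[k][:,0]).round(4))
m=(W[...,2]>.044)&(W[...,2]<.056)&(W[...,0]>.08)&(W[...,0]<.12)&(d>0); print("stop top",m.sum(),np.percentile(W[m],[2,50,98],axis=0).round(4) if m.any() else "")
for n in ("top","scene"):
    p,d=optics.get_image(n); cv2.imwrite(f"pics/{n}16.png",cv2.resize(p[160:280,170:330,::-1] if n=="top" else p[40:240,160:360,::-1],None,fx=4 if n=="top" else 3,fy=4 if n=="top" else 3))
E
```

```text
t 17.9 pos [0.3826 0.157  0.2293] dock [-0.1281 -0.0416  0.2293] q [ 0.48 -0.02 -0.93  2.19 -0.06  0.7   0.14] F [ 0.1 -0.4 -0.3] w 0.006
toolx in dock [ 0.263 -0.004 -0.965] tooly [ 0.009  1.    -0.001]
lid y -0.055 423 [0.0204 0.0836]
lid y -0.035 697 [0.0203 0.0838]
lid y -0.015 743 [0.0205 0.0836]
lid y 0.005 780 [0.0208 0.0837]
lid y 0.025 828 [0.0206 0.0838]
lid y 0.045 829 [0.0206 0.0836]
front y -0.05 93 0.0205
front y -0.03 187 0.0206
front y -0.01 188 0.0206
front y 0.01 208 0.0207
front y 0.03 215 0.0208
front y 0.05 117 0.0208
stop top 154 [[0.0855 0.0545 0.0447]
 [0.0899 0.0631 0.0479]
 [0.0963 0.0716 0.0495]]
```

View pics/w16.png

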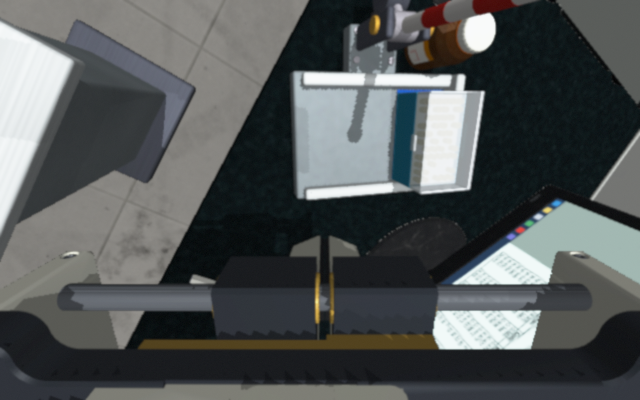

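View pics/scene16.png

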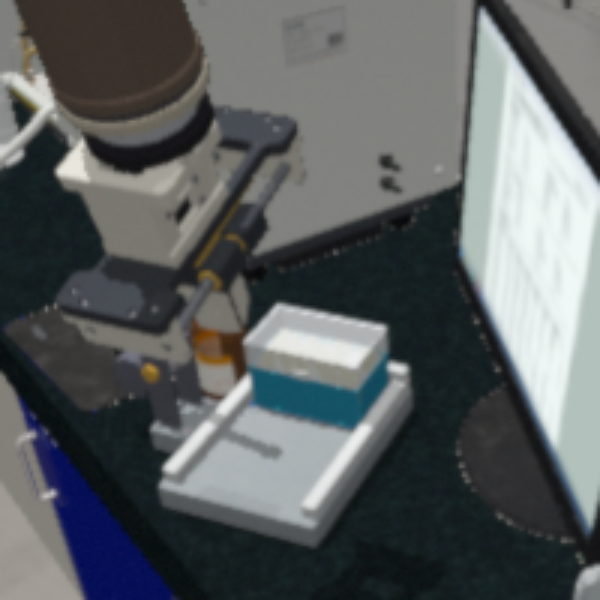

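View pics/top16.png

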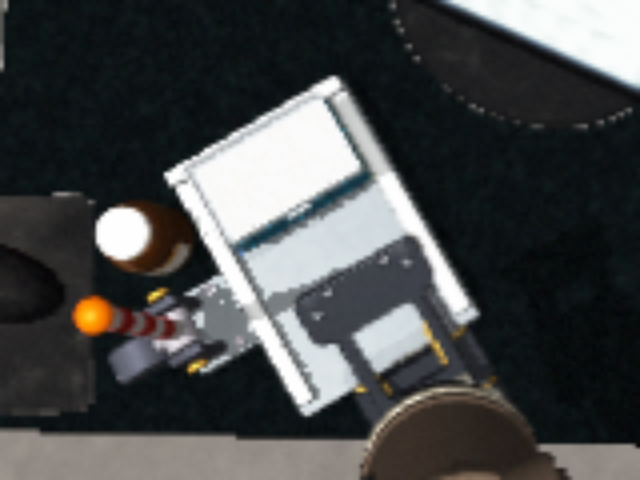

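```bash
python3 - <<'E'
from h import *
s=where(); p,d,P=wtool()
W=todock(cloud("wrist",d,s).reshape(-1,3)).reshape(400,640,3)
m=(W[...,2]>.019)&(W[...,2]<.031)&(abs(W[...,1])<.055)&(W[...,0]<.02)&(d>0);Q=W[m]
for y0 in np.arange(-.04,.05,.02):
    k=abs(Q[:,1]-y0)<.008
    if k.sum()>5: print("deck y",y0.round(3),np.percentile(Q[k][:,0],[0.5,2]).round(4),np.median(Q[k][:,2]).round(4))
pt,dt=optics.get_image("top"); C=todock(cloud("top",dt).reshape(-1,3)).reshape(400,640,3)
hsv=cv2.cvtColor(pt,cv2.COLOR_RGB2HSV); o=(hsv[...,0]>8)&(hsv[...,0]<22)&(hsv[...,1]>200)&(hsv[...,2]>200)&(C[...,2]>.2)
b=C[o]; print("ball",o.sum(),np.median(b,axis=0).round(3),"angle",np.arctan2(np.median(b[:,2])-.008-.088,.110-np.median(b[:,1])).round(3))
for t in ["amber_bottle","white_bottle","beaker","calculator","marker"]:
    q=finder.place_of("top",t); print(t,onplane("top",[q[0]["xy"]],0)[0].round(3) if q else None)
print(arm.observe()["clock"])
E
```

```text
t 18.05 pos [0.3806 0.1572 0.2263] dock [-0.1298 -0.0403  0.2263] q [ 0.48 -0.01 -0.93  2.19 -0.06  0.7   0.14] F [ 0.4  0.1 -0.6] w 0.006
toolx in dock [ 0.258 -0.    -0.966] tooly [0.007 1.    0.002]
deck y -0.04 [-0.1081 -0.1069] 0.0238
deck y -0.02 [-0.1084 -0.1067] 0.0237
deck y 0.0 [-0.108  -0.1066] 0.0238
deck y 0.02 [-0.1082 -0.1067] 0.0238
deck y 0.04 [-0.1078 -0.1066] 0.0238
ball 56 [-0.012  0.093  0.327] angle 1.499
amber_bottle [0.465 0.385 0.   ]
white_bottle [ 0.415 -0.026  0.   ]
beaker [ 0.519 -0.123  0.   ]
calculator [ 0.454 -0.265  0.   ]
marker [0.515 0.289 0.   ]
18.4
```

```bash
python3 - <<'E'
from h import *
p,d=optics.get_image("scene"); cv2.imwrite("pics/s17.png",p[:,:,::-1]); print(cv2.absdiff(p[230:340,270:480],cv2.imread("pics/scene0.png")[230:340,270:480,::-1]).mean())
E
```

```text
4.021414141414142
```

View pics/s17.png

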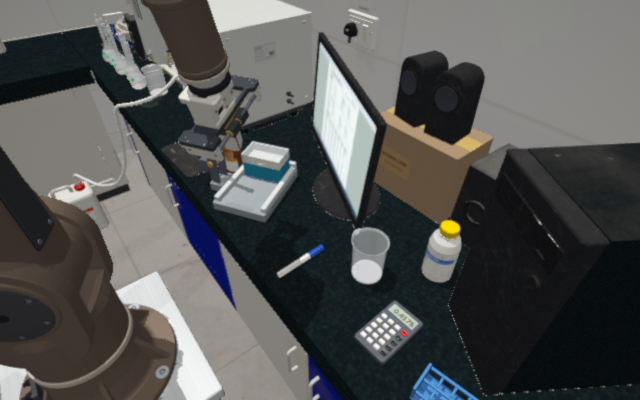

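The picture shows the box home at (265,160). The marker (300,260), beaker (370,255), white bottle (442,250) and calculator (390,330) are all where they started. I'm handing the job in.

```bash
python3 - <<'E'
from cell import arm
print(arm.sign_off())
E
```

```text
the job is handed in; nothing more can be done
None
```

I raised the barrier arm with the shut fingers under its free end. It swung up to its upper stop by itself once I drew the fingers back. I then pushed the tip box along the deck to the back stop, backed the arm clear and handed the job in at about 18.5 s. The hand-in gave no verdict.

**Last checks**
- **Barrier:** it measured about 1.50 rad, standing on its own.
- **Tip box:** its front face is 128.5 mm from the deck's front edge, against 129 mm when fully home. It sits square and flat. The push force rose to about 11 N at the end, which fits contact with the stop.
- **Robot:** the force reading was close to zero and nothing was touching.
- **Bystanders:** all stand where they started in the pictures.

**Checks that failed or disagreed**
- **Finger reach:** my first approach to the barrier, at 50° below horizontal, was out of the arm's reach. I used about 73° instead.
- **Arm stuck at first:** at about 1.1 rad the arm was still resting on the finger. It swung up only after a further push and the finger was drawn back.
- **Off-centre push:** the first push, about 22 mm off centre, turned the box slightly. Pushing nearer the middle squared it up.
- **Network errors:** in the final top view the network reported the white bottle and the marker in the wrong places. The scene picture contradicted it, so I went by the picture.
- **Position mismatch:** the wrist camera put the level bar about 3.5 mm nearer the front than the given position. Its reading of the deck's front edge agreed with the given value.

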